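# Clear a dish off the tool box lid and flip the lid open

## Robot

A 6-joint arm with a two-finger parallel gripper is mounted at the origin on a cart in front of the work surface, level with it; the furniture and walls round the work are solid. World frame = base frame: x ahead of the robot, y to its left, z up, the work surface at z = 0. Lengths are in mm, angles in rad, forces in N, time in s.
With the tool pointing down it reaches from about 250 to 725 mm from the base axis. Payload 4 kg.
Tool frame: the origin (TCP) lies between the finger pads; the fingertips stand 11 mm ahead of it and the grasp point (between the pads) lies 8 mm behind it; z points along the fingers, y is the direction in which the jaws open and shut (so a half turn about z gives the same grasp; the last joint's range is limited). The gripper opens to 85 mm and grips with 20 to 120 N. Pads are 22 mm wide; open, the fingers measure 114 mm over their backs; the gripper's body (76 mm by 85 mm) begins 54 mm behind the grasp point. The pads swing forward as they close: fully open they stand 13 mm farther back than shut.
Start: joints at [-1.275, 0.241, 0.005, 1.335, 0, 1.571], TCP at [145.751, -478.285, 203.506] pointing down, gripper open.
Joint ranges: [-2.72, 2.72], [-1.05, 1.87], [-1.09, 1.28], [-1.99, 2.15], [-1.42, 1.44], [-3.14, 3.14]. Speed limits (rad/s): [2.79, 2.79, 3.14, 3.14, 3.14, 3.14].

## Interface

Orientations are given as a 3x3 rotation matrix whose columns are the frame's x, y, z axes.
In Python, from workcell import robot gives the robot as it stands.
- The arm moves only by the shell command python3 -m crank 'ROWS' [FORCE]. ROWS is JSON, a list that holds one entry, the list of rows, each a list of 7 numbers: the shift along the tool's x, y, z in cm, then the turn, a rotation vector about the tool's x, y, z in degrees, then the closure, from -1 (fully open) to 1 (shut). A call has 1 to 20 rows; each row shifts and turns the pose as measured when the row begins, along the tool's axes as they then stand; what a row does not reach is not made up. A row lasts 1/10 s, in which the tool goes at most 50 mm and 8.59 degrees, less where a joint would pass 70% of its speed; a pose out of reach is approached as far as the arm can. A call is refused whole if a number of a shift passes 5 or a number of a turn 8.59, either way. A call with a gripper value outside its range is refused whole. The fingers move at their own pace and stop on an object; FORCE is the grip in N (left out, the last holds). Time passes only in rows, so rows that do not move let the fingers close. It gives the time, the measured TCP pose, the force and the opening at its end, in the units of the state.
- robot.get_obs(): the state, without advancing time (a new reading comes with each control period).
- robot.capture(name): name is "scene" or "top" or "wrist"; returns the picture (384x512x3 uint8, red, green, blue); there is no depth.
- robot.camera_info(name): a dict with "fov_y" (degrees; the focal length in pixels is half the picture's height over the tangent of half this angle, whatever the lens; pixels are square), "cx", "cy" (the principal point, pixels), "extrinsics" (4x4, takes a point from world to camera coordinates). Camera axes: x right, y up, looking along -z (the intrinsics and any distortion apply to the point x, -y, -z); pixel columns grow to the right and rows downward; lengths in mm; the calibration is good to about 2 mm. A picture is of the moment at which its call begins: read the wrist's pose just before it. camera_info takes no time and is no camera call; for the wrist camera it gives the pose at the moment of the call.
- robot.job_done(): hands the job in, once; it reports no verdict.
The state is a dict: "time": time; "joints": joint angles; "dq": joint speeds; "joint_efforts": joint torques, N m; "tool_pos": TCP position; "ee_rot": TCP orientation; "force": force on the tool from outside, world axes, zero at the start; "ft_torque": the same for the moment, N m; "opening": opening from 0.0 (shut) to 1.0 (fully open).
Only numpy, scipy, OpenCV 4.12 (cv2) and the standard library are available. Lean on these libraries where they do the work, as an engineer would, in place of code of your own. Each camera call takes 0.05 s, during which the arm holds its last target. There are 200 camera calls.

## Task

A leather-hard clay dish was left on the lid of the beech box, and the small tools in the box are needed. Without gripping or lifting anything, push the dish gently with the fingertips straight off the end of the lid onto the plaster bats beside the box, until it stands wholly on the bats; then raise the lid with a fingertip under its brass tab and push it over, past upright, until it leans back against its stop and stays open by itself. Do not force the lid, and leave the bowl and the jars where they are.

Things in the scene. Friction and masses are not known exactly. Their poses are not given: they have to be found in the camera images.
- tool_box: Small beech box fixed to the table, 98 mm deep (x) by 150 mm wide (y), walls to z 50 mm, its lid on top. Origin: centre of the underside; x points from the front (brass tab, towards the robot) to the hinge at the back, y to the box's left end, z up.
- tool_box_lid (a joint): Hinge of the lid, rad: 0 shut, 1.83 against its stop, leaning back past upright. The lid balances at about 1.5: below that it falls shut, above it falls back to the stop. It weighs about 0.1 kg and turns freely. Lid board: 8 mm thick, 101 mm deep, 153 mm wide, top 59 mm above the table when shut.
- lid_tab (a point): Point on the underside of the brass lip in the middle of the lid's front edge, 10.5 mm out from that edge; it moves and turns with the lid. The lip is 34 mm wide, 3 mm thick with a 5 mm rolled edge, and sticks out 22 mm from the lid (24 mm from the box's front wall). Shut, its underside is 51 mm above the table, with open space below. Hinge line to this point: 113 mm; to the lip's outer edge: 125 mm.
- lid_hinge (a point): Middle of the hinge line at the top of the box's back wall, 51 mm above the table; fixed to the box, with the box's axes. The line runs along its y.
- dish: Loose leather-hard clay dish, brown-grey, about 0.15 kg, round, 94 mm across the rim, 72 mm across the foot, 30 mm high, walls 5 mm. Origin: centre of the underside; z up. It starts upright on the shut lid.
- dish_center (a point): Centre of the dish, half-way up (15 mm above its underside).
- bat_center (a point): Centre of the top of a fixed stack of two round plaster bats, 190 mm across; the top is 56 mm above the table (3 mm below the lid's top). The stack stands at the left or the right end of the box, 4 to 13 mm from the end of the lid.
- clay_bowl: Bystander: loose grey hand-built bowl, 125 mm across, 65 mm high, on the table at the other end of the box. Origin: centre of the underside.
- teal_jar: Bystander: loose white jar with a teal lid, 51 mm across, 59 mm high, behind the box. Origin: centre of the underside.
- yellow_jar: Bystander: loose yellow jar with a black lid, 50 mm across, 65 mm high, behind the box. Origin: centre of the underside.
Mind the look-alikes: they are no part of the job. Leave any green, orange or turquoise look-alike of the dish alone.

How it is judged (in metres and radians):
On the way:
1. the dish stands wholly on the bats while the lid is still shut (horizontal distance between dish_center and bat_center below 0.055 m and height (world z) of dish_center between 0.066 and 0.076 m and angle between dish's own z axis and vertical below 0.12 rad and value of joint tool_box_lid below 0.12 rad), for 0.2 s.
At the end, for the whole second after the job is handed in: The lid rests open at its stop (over 1.75 rad), and the dish stands still and upright (within 0.12 rad) on the bats, its centre within 55 mm of the bats' centre (horizontal distance between dish_center and bat_center below 0.055 m and height (world z) of dish_center between 0.066 and 0.076 m and angle between dish's own z axis and vertical below 0.12 rad and linear speed of dish below 0.02 m/s and value of joint tool_box_lid above 1.75 rad and velocity of joint tool_box_lid between -0.1 and 0.1 rad/s); the robot touches nothing.
It fails at once if the dish is lifted, or falls off (height (world z) of dish_center above 0.088 m or height (world z) of dish_center below 0.062 m).
It fails at once if the dish is tipped (over 0.3 rad) or pressed hard (over 15 N) (angle between dish's own z axis and vertical above 0.3 rad or contact force between the fingers and dish above 15 N).
It fails at once if the lid is opened before the dish is on the bats (value of joint tool_box_lid above 0.12 rad and horizontal distance between dish_center and bat_center above 0.06 m).
It fails at once if the box or its lid is forced (over 35 N) (contact force between the fingers and tool_box above 35 N).
It fails at once if the bowl or a jar is moved (over 20 mm) (distance of any of clay_bowl, teal_jar, yellow_jar from where it was at the start of the episode above 0.02 m).
It also fails if it takes over 61 s, if anything falls off the work surface, if the arm or the gripper's body presses on something with over 40 N, if the wrist force passes 120 N, or if a joint passes its speed limit or range.

## Working session

There is one attempt and no reset: what is moved stays moved. The work goes in short steps, Python scripts to look and compute and a shell command to move; the robot and the scene stay as the last step left them, time stands still between calls to the robot, and variables do not carry over. Pictures are saved under pics/ and viewed, about 8 in all and at most 12, crops included, and the job is handed in when it is done.

```bash
ls; mkdir -p pics; python3 - <<'E'
from workcell import robot
import cv2,numpy as np
o=robot.get_obs();print(o['time'],o['tool_pos'],np.round(o['ee_rot'],3),o['opening'])
a=[]
for n in("scene","top"):
    i=robot.camera_info(n);print(n,i)
    im=robot.capture(n);cv2.imwrite(f'pics/{n}0.png',im[...,::-1]);
E
```

```text
pics
0.0 [ 145.54646344 -477.63703996  202.61472736] [[ 0.957  0.292 -0.001]
 [ 0.292 -0.957  0.002]
 [-0.    -0.002 -1.   ]] 1.0036587963598125
scene {'fov_y': 46.515195031268874, 'cx': 257.99199006236523, 'cy': 196.42132038384065, 'extrinsics': array([[-6.91507589e-01, -7.22176856e-01,  1.66686350e-02,
         4.66880953e+02],
       [ 4.71803958e-01, -4.34053605e-01,  7.67462373e-01,
        -3.22037560e+02],
       [-5.47008482e-01,  5.38570383e-01,  6.40877261e-01,
        -9.41374134e+02],
       [ 0.00000000e+00,  0.00000000e+00,  0.00000000e+00,
         1.00000000e+00]])}
top {'fov_y': 52.20844544039494, 'cx': 262.783926338217, 'cy': 193.7174016241232, 'extrinsics': array([[-2.56678120e-02, -9.99363364e-01,  2.47796512e-02,
         4.65246322e+01],
       [ 9.94899570e-01, -2.31186129e-02,  9.81854176e-02,
        -5.89126472e+02],
       [-9.75500380e-02,  2.71734692e-02,  9.94859584e-01,
        -1.11589815e+03],
       [ 0.00000000e+00,  0.00000000e+00,  0.00000000e+00,
         1.00000000e+00]])}
```

View pics/top0.png

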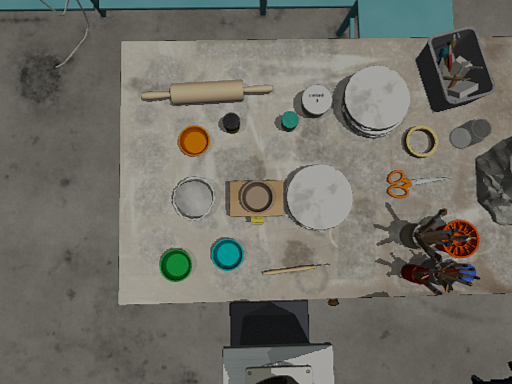

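View pics/scene0.png

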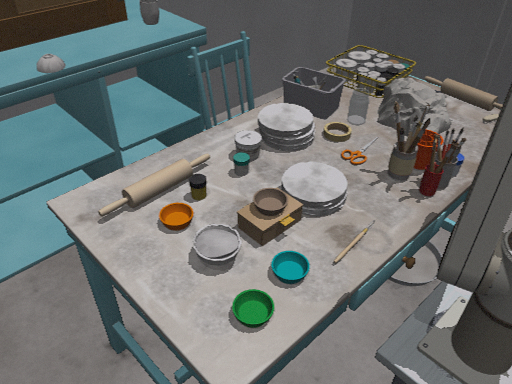

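Top view: the brown-grey dish is on the box at (257,197), with its tab at (257,219). The bats are on its right at (319,197), the bowl at (193,197), the teal jar at (289,120) and the yellow/black jar at (231,122). Look-alikes of the dish: green (176,264), turquoise (227,253) and orange (194,140). The back stack of plates at (375,100) could be taken for the bats. I choose the brown-grey dish on the box and the stack next to the box.

```bash
cat > h.py <<'E'
import numpy as np,cv2
from workcell import robot
def cam(n):
    i=robot.camera_info(n);f=192/np.tan(np.radians(i['fov_y']/2));return f,i['cx'],i['cy'],np.array(i['extrinsics'])
def ray(c,u,v,z):
    f,cx,cy,E=c;R=E[:3,:3];o=-R.T@E[:3,3];d=R.T@np.array([(u-cx)/f,-(v-cy)/f,-1]);return o+d*(z-o[2])/d[2]
def proj(c,p):
    f,cx,cy,E=c;q=E[:3,:3]@np.asarray(p,float)+E[:3,3];return np.array([cx+f*q[0]/-q[2],cy-f*q[1]/-q[2]])
E
python3 - <<'E'
from h import *
c=cam('top');s=cam('scene')
for n,u,v,z in[('dish rim',257,195,89),('tab',257,219,54),('bats',319.5,196.5,56),('boxTL',230,181,59),('boxTR',284,181,59),('boxBL',230,215,59),('boxBR',284,215,59),('bowl',193,197,65),('teal',289,120,59),('yel',231,122,65)]:
    p=ray(c,u,v,z);print(n,p.round(),proj(s,p).round())
im=cv2.imread('pics/top0.png')[150:240,160:370]
cv2.imwrite('pics/c0.png',cv2.resize(im,None,fx=3.8,fy=3.8,interpolation=cv2.INTER_CUBIC))
E
```

```text
dish rim [581.  50.  89.] [270. 197.]
tab [516.  51.  54.] [287. 219.]
bats [ 576. -129.   56.] [314. 180.]
boxTL [626. 125.  59.] [237. 210.]
boxTR [622. -29.  59.] [279. 186.]
boxBL [529. 127.  59.] [262. 229.]
boxBR [525. -26.  59.] [304. 203.]
bowl [582. 230.  65.] [217. 236.]
teal [800. -49.  59.] [242. 157.]
yel [796. 119.  65.] [199. 178.]
```

View pics/c0.png

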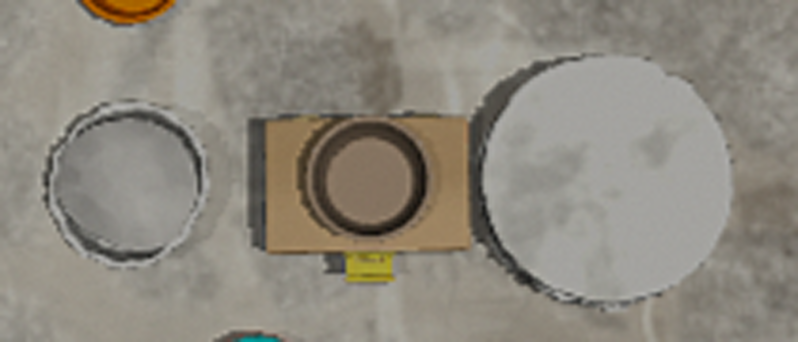

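Crop: the lid spans pixels (265–470, 117–249), which gives 153 mm, as it should be. The tab is at (369,265), the dish rim at (372,177) and the bats' centre at (607,178). In the world that puts the dish at about (577,48), the bats at about (576,-129), and the box yaw at about -1.5°. The plan is to cradle the dish with half-open fingers and push it in -y. First I go to a safe point above the table front.

```bash
python3 -m crank '[[[2.4,-2.7,-0.6,0,0,0,-0.18],[2.4,-2.7,-0.6,0,0,0,-0.18],[2.4,-2.7,-0.6,0,0,0,-0.18],[2.4,-2.7,-0.6,0,0,0,-0.18],[2.4,-2.7,-0.6,0,0,0,-0.18],[2.4,-2.7,-0.6,0,0,0,-0.18],[2.4,-2.7,-0.6,0,0,0,-0.18],[2.4,-2.7,-0.6,0,0,0,-0.18],[2.4,-2.7,-0.6,0,0,0,-0.18],[2.4,-2.7,-0.6,0,0,0,-0.18],[0,0,0,0,0,-8,-0.18],[0,0,0,0,0,-8,-0.18],[0,0,0,0,0,-8,-0.18],[0,0,0,0,0,-8,-0.18],[0,0,0,0,0,-8,-0.18],[0,0,0,0,0,-8,-0.18],[0,0,0,0,0,-8,-0.18],[0,0,0,0,0,-8,-0.18],[0,0,0,0,0,-8,-0.18],[0,0,0,0,0,0,-0.18]]]'
cat >> h.py <<'E'
def st():
    o=robot.get_obs();R=np.array(o['ee_rot']);print('t',round(o['time'],2),'p',np.round(o['tool_pos'],1),'F',np.round(o['force'],1),'op',round(o['opening'],2));print(R.round(3));return np.array(o['tool_pos']),R
def to(t,Rt=None):
    p,R=st();print('shift cm',(R.T@(np.array(t)-p)/10).round(2))
    if Rt is not None: print('turn deg',np.degrees(cv2.Rodrigues(R.T@Rt)[0].ravel()).round(1))
E
python3 -c "
from h import *
a=np.radians(-1.5);x=np.array([np.cos(a),np.sin(a),0]);y=np.array([-np.sin(a),np.cos(a),0])
to([520,100,260],np.c_[y,x,[0,0,-1]]);print(robot.get_obs()['joints'])"
```

```text
time: 2.1
tool_pos: [297.9, -132.3, 258.6]
ee_rot: [[-0.035, 0.999, -0.01], [0.999, 0.036, 0.014], [0.014, -0.009, -1.0]]
force: [0.2, -0.4, 0.3]
opening: 0.587
t 2.1 p [ 297.9 -132.3  258.6] F [ 0.2 -0.4  0.3] op 0.59
[[-0.035  0.999 -0.01 ]
 [ 0.999  0.036  0.014]
 [ 0.014 -0.009 -1.   ]]
shift cm [22.42 23.02 -0.04]
turn deg [-0.6 -0.8  3.5]
[-0.42651435 -0.11620737 -0.23749198  1.46429935  0.00848761  1.10864504]
```

```bash
python3 -m crank '[[[3,2.9,0,-0.1,-0.1,0.5,-0.18],[3,2.9,0,-0.1,-0.1,0.5,-0.18],[3,2.9,0,-0.1,-0.1,0.5,-0.18],[3,2.9,0,-0.1,-0.1,0.5,-0.18],[3,2.9,0,-0.1,-0.1,0.5,-0.18],[3,2.9,0,-0.1,-0.1,0.5,-0.18],[3,2.9,0,-0.1,-0.1,0.5,-0.18],[0,0,0,0,0,0,-0.18],[0,0,0,0,0,0,-0.18]]]'
python3 - <<'E'
from h import *
c=cam('wrist');im=robot.capture('wrist');np.save('w1.npy',np.array(list(c),dtype=object),allow_pickle=True)
cv2.imwrite('pics/w1.png',im[...,::-1])
for n,p in dict(dish=[577,47.5,89],tab=[516,51,54],bats=[576,-129,56],TL=[626,125,59],BL=[529,127,59],TR=[622,-29,59],BR=[525,-26,59]).items():print(n,proj(c,p).round())
E
```

```text
time: 3.0
tool_pos: [508.4, 83.0, 255.1]
ee_rot: [[0.066, 0.998, -0.002], [0.998, -0.066, -0.002], [-0.002, -0.002, -1.0]]
force: [0.2, 0.5, -0.1]
opening: 0.59
dish [315. 190.]
tab [262. 182.]
bats [311. 299.]
TL [352. 117.]
BL [269. 121.]
TR [345. 236.]
BR [272. 238.]
```

View pics/w1.png

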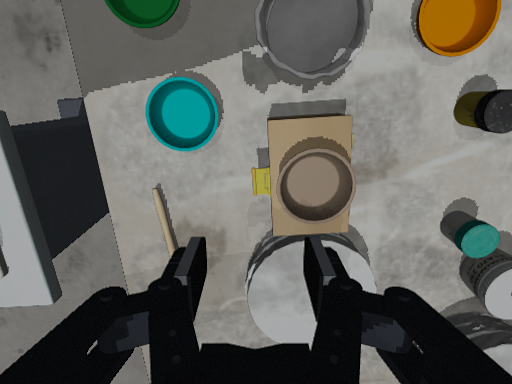

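Wrist view: dish rim centre at (316,185), tab at (262,181), lid corners at (351,116), (268,120), (349,232) and (272,235), and bats around (312,297). All agree with the predictions to within a few pixels.

```bash
python3 - <<'E'
from h import *
c=tuple(np.load('w1.npy',allow_pickle=True))
for n,u,v,z in[('dish',316,185,89),('tab',262,181,54),('TL',351,116,59),('BL',268,120,59),('TR',349,233,59),('BR',272,235,59),('batL',248,297,56),('batR',376,297,56),('batBot',312,347,56)]:print(n,ray(c,u,v,z).round(1))
a=np.radians(-1.5);x=np.array([np.cos(a),np.sin(a),0]);y=np.array([-np.sin(a),np.cos(a),0])
to([578,125,200],np.c_[y,x,[0,0,-1]])
E
```

```text
dish [578.1  54.1  89. ]
tab [516.3  52.6  54. ]
TL [625.  126.6  59. ]
BL [527.7 128.4  59. ]
TR [627.4 -25.3  59. ]
BR [525.2 -21.6  59. ]
batL [ 485.9 -119.9   56. ]
batR [ 670.3 -131.9   56. ]
batBot [ 577.5 -217.6   56. ]
t 3.05 p [508.3  82.8 254.9] F [-0.  -0.1 -0.7] op 0.59
[[ 0.066  0.998 -0.002]
 [ 0.998 -0.066 -0.001]
 [-0.001 -0.002 -1.   ]]
shift cm [4.68 6.69 5.47]
turn deg [-0.1  0.1 -2.3]
```

```bash
python3 -m crank '[[[2.4,3.4,0,0,0,-1.2,-0.18],[2.4,3.4,0,0,0,-1.2,-0.18],[0,0,2,0,0,0,-0.18],[0,0,2,0,0,0,-0.18],[0,0,0,0,0,0,-0.18]]]'
python3 - <<'E'
from h import *
a=np.radians(-1.2);x=np.array([np.cos(a),np.sin(a),0]);y=np.array([-np.sin(a),np.cos(a),0])
to([578.5,128,79],np.c_[y,x,[0,0,-1]])
E
```

```text
time: 3.55
tool_pos: [576.5, 122.1, 213.2]
ee_rot: [[0.036, 0.999, -0.006], [0.999, -0.036, -0.003], [-0.003, -0.006, -1.0]]
force: [0.1, -0.9, 0.1]
opening: 0.586
t 3.55 p [576.5 122.1 213.2] F [ 0.1 -0.9  0.1] op 0.59
[[ 0.036  0.999 -0.006]
 [ 0.999 -0.036 -0.003]
 [-0.003 -0.006 -1.   ]]
shift cm [ 0.64  0.27 13.42]
turn deg [-0.4  0.2 -0.9]
```

```bash
python3 -m crank '[[[0.4,0.1,3,-0.2,0.1,-0.4,-0.18],[0.3,0.1,3,-0.2,0.1,-0.4,-0.18],[0,0,3,0,0,0,-0.18],[0,0,2.5,0,0,0,-0.18],[0,0,1.5,0,0,0,-0.18],[0,0,0.6,0,0,0,-0.18],[0,0,0,0,0,0,-0.18]]]'
python3 - <<'E'
from h import *
to([578.5,128,79])
cv2.imwrite('pics/w2.png',robot.capture('wrist')[...,::-1])
E
```

```text
time: 4.25
tool_pos: [579.0, 122.2, 84.4]
ee_rot: [[0.037, 0.999, 0.012], [0.999, -0.037, 0.002], [0.002, 0.012, -1.0]]
force: [-0.4, -0.5, 0.5]
opening: 0.591
t 4.25 p [579.  122.2  84.4] F [-0.4 -0.5  0.5] op 0.59
[[ 0.037  0.999  0.012]
 [ 0.999 -0.037  0.002]
 [ 0.002  0.012 -1.   ]]
shift cm [ 0.58 -0.08  0.54]
```

View pics/w2.png

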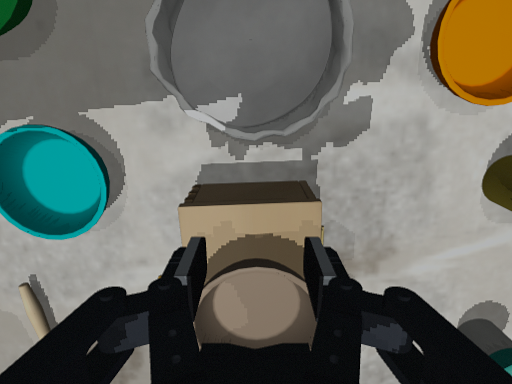

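The wrist view shows the fingers at (190..320, 240), centred on the dish (centre column about 255) and behind its rim. I lower slightly and start pushing.

```bash
python3 -m crank '[[[0,0,0.4,0,0,0.5,-0.18],[-0.5,0,0,0,0,0.5,-0.18],[-0.5,0,0,0,0,0,-0.18],[-0.5,0,0,0,0,0,-0.18],[-0.5,0,0,0,0,0,-0.18],[-0.5,0,0,0,0,0,-0.18],[-0.5,0,0,0,0,0,-0.18],[-0.5,0,0,0,0,0,-0.18],[-0.5,0,0,0,0,0,-0.18],[-0.5,0,0,0,0,0,-0.18],[-0.5,0,0,0,0,0,-0.18]]]'
python3 - <<'E'
from h import *
st()
c=cam('top');cv2.imwrite('pics/t2.png',cv2.resize(robot.capture('top')[150:240,190:370,::-1],None,fx=4,fy=4))
E
```

```text
time: 5.4
tool_pos: [579.6, 68.2, 85.8]
ee_rot: [[0.057, 0.998, 0.021], [0.998, -0.057, 0.003], [0.005, 0.021, -1.0]]
force: [-0.4, 0.1, 0.3]
opening: 0.594
t 5.4 p [579.6  68.2  85.8] F [-0.4  0.1  0.3] op 0.59
[[ 0.057  0.998  0.021]
 [ 0.998 -0.057  0.003]
 [ 0.005  0.021 -1.   ]]
```

View pics/t2.png

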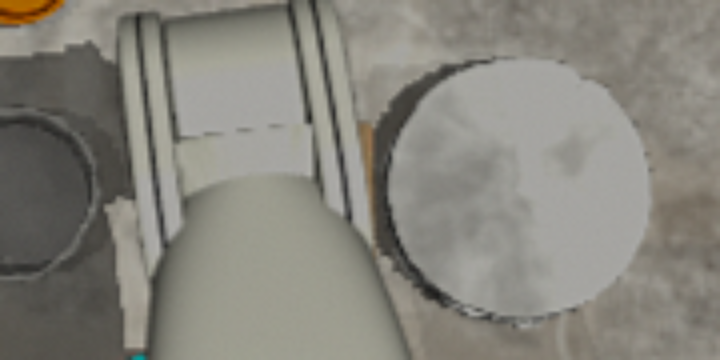

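The arm hides the dish from above. I'll check with the wrist camera.

```bash
python3 -m crank '[[[0,0,0.5,-0.6,0,-1.2,-0.18],[0,0,0.3,-0.6,0,-1.2,-0.18],[0,0,0,0,0,0,-0.18]]]'
python3 - <<'E'
from h import *
st()
w=robot.capture('wrist')[...,::-1];s=robot.capture('scene')[110:290,190:390,::-1]
cv2.imwrite('pics/w3.png',np.hstack([cv2.resize(w,(400,300)),cv2.resize(s,(400,300))]))
E
```

```text
time: 5.75
tool_pos: [579.6, 67.1, 76.8]
ee_rot: [[0.013, 0.999, 0.044], [1.0, -0.013, 0.002], [0.003, 0.044, -0.999]]
force: [-0.3, -0.8, 0.7]
opening: 0.59
t 5.75 p [579.6  67.1  76.8] F [-0.3 -0.8  0.7] op 0.59
[[ 0.013  0.999  0.044]
 [ 1.    -0.013  0.002]
 [ 0.003  0.044 -0.999]]
```

View pics/w3.png

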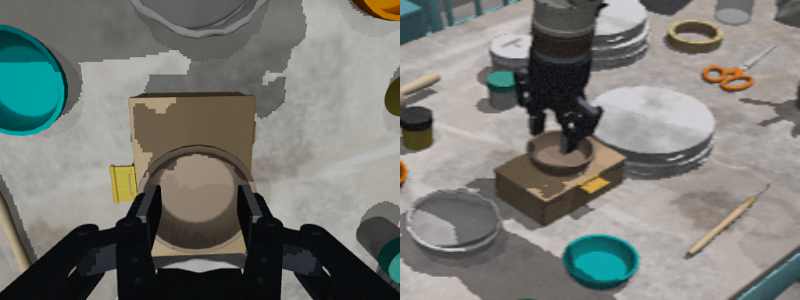

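```bash
python3 - <<'E'
from h import *
c=cam('wrist');s=cam('scene');p,R=st()
print('rim now',ray(c,252,253,89),'far +y rim edge',ray(c,252,187,89))
print('lid TL',ray(c,325,123,59),'tab',ray(c,157,236,54))
for z in(0,5,11):
  for y in(-25,25):
    q=p+R@np.array([0,y,z]);print(z,y,q.round(),'wrist',proj(c,q).round(),'scene crop',((proj(s,q)-[190,110])*[2,300/180]+[400,0]).round())
for y in(50,40,30,20):
  q=[578,y,89];print(y,'wrist400',(proj(c,q)*.78).round(),'scene',((proj(s,q)-[190,110])*[2,300/180]+[400,0]).round())
w=robot.capture('wrist')[...,::-1]
cv2.imwrite('pics/w4.png',cv2.resize(w[180:360,130:370],(800,600)))
E
```

```text
t 5.85 p [580.   67.2  77.3] F [ 0.2 -0.6  0. ] op 0.59
[[ 0.013  0.999  0.044]
 [ 1.    -0.014  0.002]
 [ 0.003  0.044 -0.999]]
rim now [578.45666134  56.47017558  89.        ] far +y rim edge [579.10769845  96.91967323  89.        ]
lid TL [625.47596809 127.39642156  59.        ] tab [513.97638194  52.28417943  54.        ]
0 -25 [555.  68.  76.] wrist [213. 228.] scene crop [563. 164.]
0 25 [605.  67.  78.] wrist [294. 228.] scene crop [537. 147.]
5 -25 [555.  68.  71.] wrist [214. 224.] scene crop [563. 166.]
5 25 [605.  67.  73.] wrist [293. 224.] scene crop [537. 150.]
11 -25 [556.  68.  65.] wrist [215. 220.] scene crop [563. 169.]
11 25 [605.  67.  67.] wrist [292. 220.] scene crop [537. 153.]
50 wrist400 [196. 205.] scene [561. 146.]
40 wrist400 [196. 216.] scene [566. 143.]
30 wrist400 [197. 227.] scene [571. 140.]
20 wrist400 [197. 238.] scene [577. 138.]
```

View pics/w4.png

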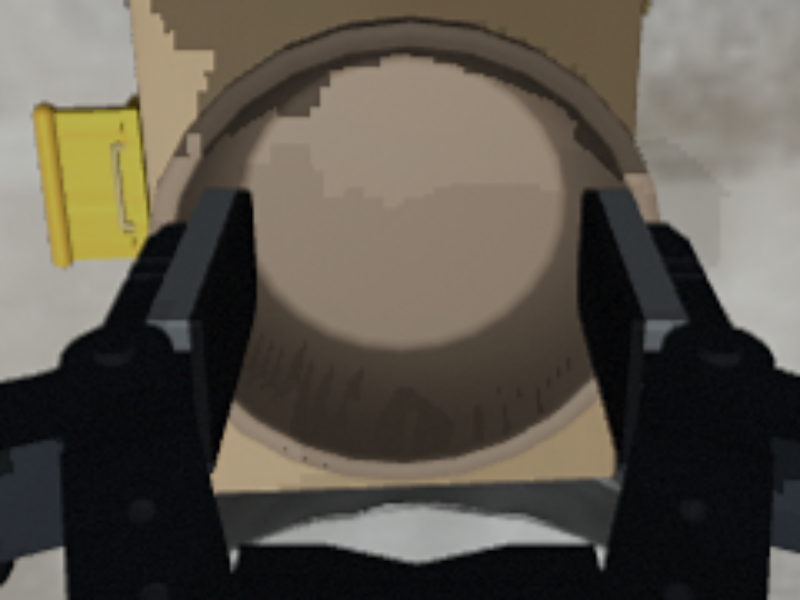

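```bash
python3 - <<'E'
from h import *
c=cam('wrist');p,R=st()
f,cx,cy,E=c;print('cam pos',(-E[:3,:3].T@E[:3,3]).round(),'in tool',(R.T@(-E[:3,:3].T@E[:3,3]-p)).round())
# tip inner edges at wrist px (205.6,237),(305,237), far edge is tool x=+11
for z in(-20,-15,-10,-5,0,5,11):
  print(z,[proj(c,p+R@np.array([11,s*25,z])).round(0) for s in(-1,1)],[proj(c,p+R@np.array([11,s*30,z])).round(0) for s in(-1,1)])
E
```

```text
t 5.9 p [580.3  67.2  77.5] F [ 0.9 -0.8  0.4] op 0.59
[[ 0.014  0.999  0.044]
 [ 1.    -0.014  0.002]
 [ 0.003  0.044 -0.999]]
cam pos [574. 146. 247.] in tool [  79.    1. -169.]
-20 [array([207., 225.]), array([300., 225.])] [array([198., 225.]), array([309., 225.])]
-15 [array([208., 221.]), array([299., 221.])] [array([199., 221.]), array([308., 221.])]
-10 [array([210., 218.]), array([297., 218.])] [array([201., 218.]), array([306., 218.])]
-5 [array([211., 214.]), array([296., 214.])] [array([202., 214.]), array([305., 214.])]
0 [array([212., 211.]), array([295., 211.])] [array([204., 211.]), array([304., 211.])]
5 [array([213., 208.]), array([294., 208.])] [array([205., 208.]), array([302., 208.])]
11 [array([214., 204.]), array([293., 204.])] [array([206., 204.]), array([301., 204.])]
```

```bash
python3 - <<'E'
from h import *
s=cam('scene');p,R=st()
im=robot.capture('scene')[...,::-1][135:225,220:340];k=6.6
b=cv2.resize(im,None,fx=k,fy=k,interpolation=cv2.INTER_CUBIC)
for q,col in[((0,-25,11),(0,0,255)),((0,25,11),(0,0,255)),((0,-25,-20),(0,255,0)),((0,25,-20),(0,255,0))]:
  u=(proj(s,p+R@np.array(q))-[220,135]+.5)*k;cv2.circle(b,tuple(int(v) for v in u),4,col,-1)
for y in(-47,47):
  u=(proj(s,[578,54+y,89])-[220,135]+.5)*k;cv2.circle(b,tuple(int(v) for v in u),4,(255,0,0),-1)
cv2.imwrite('pics/s4.png',b)
E
```

```text
t 5.9 p [580.3  67.2  77.5] F [ 0.9 -0.8  0.4] op 0.59
[[ 0.014  0.999  0.044]
 [ 1.    -0.014  0.002]
 [ 0.003  0.044 -0.999]]
```

View pics/s4.png

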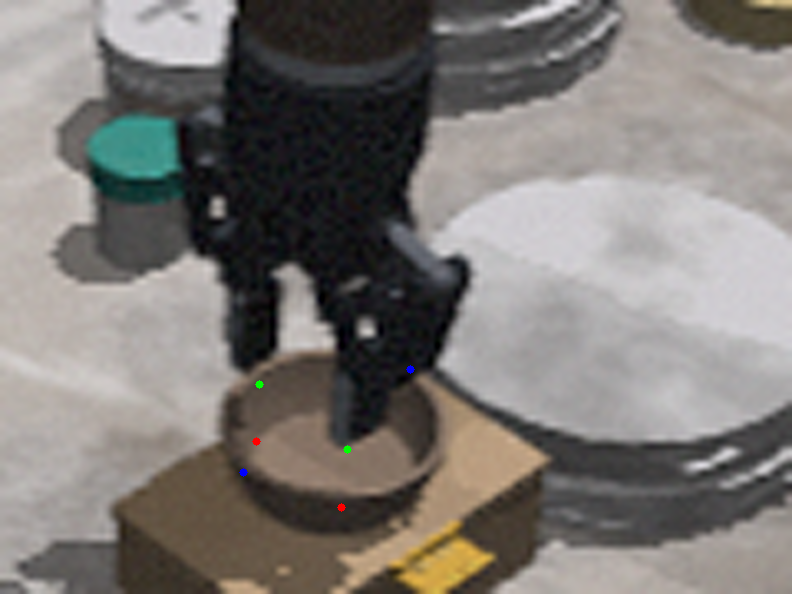

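Both pictures show the fingertips hovering above the dish: they occlude the rim, and the dish hasn't moved. At this opening the tips sit about 25–30 mm farther back than I assumed. I back off and measure the tips against the lid.

```bash
python3 -m crank '[[[0,0,-2,0,0,0,-0.18],[3,0,-1,1.2,0,0,-0.18],[3,0,0,1.2,0,0,-0.18],[0.6,0,0,0,0,0,-0.18],[0,0,0,0,0,0,-0.18],[0,0,0,0,0,0,-0.18]]]'
python3 - <<'E'
from h import *
s=cam('scene');p,R=st();print(robot.get_obs()['joints'])
im=robot.capture('scene')[...,::-1][130:240,200:320];k=5
b=cv2.resize(im,None,fx=k,fy=k,interpolation=cv2.INTER_CUBIC)
for q,col in[((0,-25,11),(0,0,255)),((0,25,11),(0,0,255)),((0,-25,-20),(0,255,0)),((0,25,-20),(0,255,0))]:
  u=(proj(s,p+R@np.array(q))-[200,130]+.5)*k;cv2.circle(b,tuple(int(v) for v in u),3,col,-1)
cv2.imwrite('pics/s5.png',b)
E
```

```text
time: 6.55
tool_pos: [580.7, 134.7, 109.3]
ee_rot: [[0.015, 1.0, 0.003], [1.0, -0.015, 0.002], [0.002, 0.003, -1.0]]
force: [-0.0, 0.2, -0.4]
opening: 0.593
t 6.55 p [580.7 134.7 109.3] F [-0.   0.2 -0.4] op 0.59
[[ 0.015  1.     0.003]
 [ 1.    -0.015  0.002]
 [ 0.002  0.003 -1.   ]]
[2.26901034e-01 4.79900873e-01 1.03850549e-01 1.19166493e+00
 1.76647706e-03 1.81246339e+00]
```

View pics/s5.png

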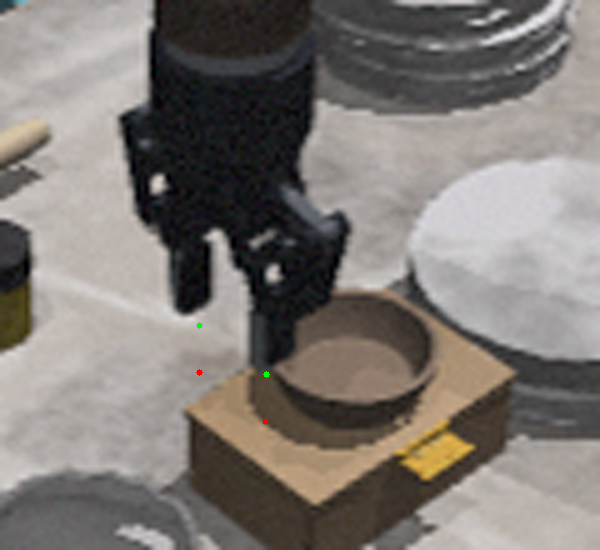

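Here the tips are at (190,310) and (265,370), clear of the dish and about 25 mm behind the TCP, so tip height = TCP + 25. I descend to TCP z≈48 and push from there.

```bash
python3 -m crank '[[[0,0,1.5,0,0,0,-0.18],[0,0,1.5,0,0,0,-0.18],[0,0,1,0,0,0,-0.18],[0,0,1,0,0,0,-0.18],[0,0,0.5,0,0,0,-0.18],[0,0,0.3,0,0,0,-0.18],[0,0,0,0,0,0,-0.18]]]'
python3 - <<'E'
from h import *
s=cam('scene');p,R=st()
cv2.imwrite('pics/s6.png',cv2.resize(robot.capture('scene')[...,::-1][130:240,200:320],None,fx=5,fy=5,interpolation=cv2.INTER_CUBIC))
E
```

```text
time: 7.3
tool_pos: [580.4, 129.5, 49.0]
ee_rot: [[0.022, 1.0, 0.003], [1.0, -0.022, 0.001], [0.001, 0.003, -1.0]]
force: [-0.5, -0.8, -0.5]
opening: 0.591
t 7.3 p [580.4 129.5  49. ] F [-0.5 -0.8 -0.5] op 0.59
[[ 0.022  1.     0.003]
 [ 1.    -0.022  0.001]
 [ 0.001  0.003 -1.   ]]
```

View pics/s6.png

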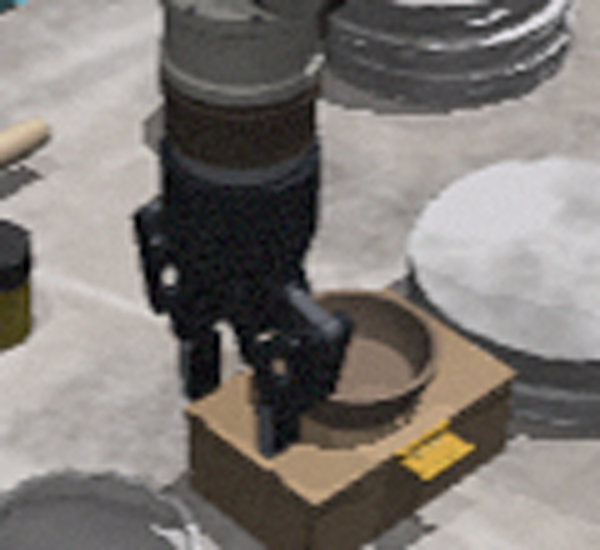

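The tips now stand just above the lid behind the dish, at (265,450). No force is felt. I push gently in the tool's -x.

```bash
python3 -m crank '[[[-0.5,0,0,0,0,0,-0.18],[-0.5,0,0,0,0,0,-0.18],[-0.5,0,0,0,0,0,-0.18],[-0.5,0,0,0,0,0,-0.18],[-0.5,0,0,0,0,0,-0.18],[-0.5,0,0,0,0,0,-0.18],[-0.5,0,0,0,0,0,-0.18],[-0.5,0,0,0,0,0,-0.18],[-0.5,0,0,0,0,0,-0.18],[-0.5,0,0,0,0,0,-0.18]]]'
cat >> h.py <<'E'
def dish(n,box):
    im=robot.capture(n);u0,v0,u1,v1=box;h=cv2.cvtColor(im,cv2.COLOR_RGB2HSV)[v0:v1,u0:u1].astype(int);r=im[v0:v1,u0:u1].astype(int)
    np.save(f'{n}.npy',im)
    return im,h
def chart(n,u0,v0,u1,v1,k):
    # coarse picture as letters: K black, B brown-grey, W grey/white, T tan, Y yellow
    im=robot.capture(n);h=cv2.cvtColor(im,cv2.COLOR_RGB2HSV)
    for v in range(v0,v1,k):
        s=''
        for u in range(u0,u1,k):
            H,S,V=h[v,u];s+='K' if V<45 else 'Y' if S>150 and 18<H<35 else 'T' if S>85 and H<25 else 'b' if S>45 and H<25 else 'w' if V>150 else '.'
        print(v,s)
E
python3 - <<'E'
from h import *
st()
chart('scene',230,160,345,232,2)
E
```

```text
time: 8.35
tool_pos: [581.0, 76.5, 51.4]
ee_rot: [[0.021, 1.0, 0.007], [1.0, -0.021, 0.004], [0.004, 0.007, -1.0]]
force: [-0.5, 0.8, -0.6]
opening: 0.591
t 8.35 p [581.   76.5  51.4] F [-0.5  0.8 -0.6] op 0.59
[[ 0.021  1.     0.007]
 [ 1.    -0.021  0.004]
 [ 0.004  0.007 -1.   ]]
160 w....w.w..KKKKKKKKKKKKKKKwwwwwwwwwwwwwwwwwwwwwwwwwwwwwwww.
162 ww........KKKKKKKKKKKKKKKwwwwwwwwwwwwwwwwwwwwwwwwwwwwwwwww
164 ww....KKKKKKKKKKKKKKKKKKKwwwwwwwwwwwwwwwwwwwwwwwwwwwwwwwww
166 ww.....KKKKKKKKKKKKKKKKK.wwwwwwwwwwwwwwwwwwwwwwwwwwwwwwwww
168 ww.....K..KKKKKKKKKKKKKK.wwwwwwwwwwwwwwwwwwwwwwwwwwwwwwwww
170 .......KKKKKKKKKKKKKKKKKwwwwwwwwwwwwwwwwwwwwwwwwwwwwwwwwww
172 .......KKKKKKKKKKKKKKKK.w..wwwwwwwwwwwwwwwwwwwwwwwwwwwwwww
174 .......KK..KKKKKKKKKKKK.wwwwwwwwwwwwwwwwwwwwwwwwwwwwwwwwww
176 ......w.Kw.KKKKKKKKKKKKKwwwwwwwwwwwwwwwwwwwwwwwwwwwwwwwwww
178 wwwwwww.KK.KKKKKKKKKKK...wwwwwwwwwwwwwwwwwwwwwwwwwwwwwwwww
180 wwwwwww.KKKKKKKKKKKKKK...wwwwwwwwwwwwwwwwwwwwwwwwwwwwwwwww
182 wwwwwwwwKKKKKKKKKKKKKKK.....wwwwwwwwwwwwwwwwwwwwwwwwwwwwww
184 wwwwwwwwwwKKKK..KKKKKKKK.....wwwwwwwwwwwwwwwwwwwwwwwwwww
[... 751 characters left out ...]
.....ww
210 wwww.TbbbTbTTTT.....Kb.bbbbbbbbbbbbb...................www
212 www.bTTbbbbTTTbTbb.bbbbbbbbbbbbbbbbb.................www..
214 wwwwbbbTTbTbTbTbTbbbbbbbbbbbbTbbbTbb...............wwwwwww
216 w.wwTbTbbbTbbbbbbbbbbbbTbbbTYYTbbbbb............wwwwwwwwww
218 ....TbbbTTbTbbbbTbbbbbbbbbYYTTYYTbTbwwwwwwwwwwwwwwwwwwwwww
220 ....TbbbbbbbbbbbbbbbbbbbTYTTYYYYTbb.wwwwwwwwwwwwwwwwwwwwww
222 ....bTbbbbbbbbbbbbbbbbbbTYYYYYYbbbwwwwwwwwwwwwwwwwwwwwwwww
224 .....TTbbbTbbbbbbbbbbbbbbbTYYTbb.wwwwwwwwwwwwwwwwwwwwww..w
226 ....bbbbTbTbbbbbbTbbbbbbbbTbbbbwwwwwwwwwwwwwwwwwwww.......
228 .....bbbbbbbbTbTbbbbbTbTbbbTT.wwwwwwwwwwwwwwwwwwww........
230 ......bb.bbbbTbbbbbbbTbbbTbbwwwwwwwwwwwwwwwwwwwww.........
```

The brown area's right edge moved from column 287 to about 292, roughly 20 mm in -y, so the dish follows the fingers. I continue.

```bash
python3 -m crank '[[[-0.5,0,0.1,0,0,0,-0.18],[-0.5,0,0.1,0,0,0,-0.18],[-0.5,0,0.1,0,0,0,-0.18],[-0.5,0,0,0,0,0,-0.18],[-0.5,0,0,0,0,0,-0.18],[-0.5,0,0,0,0,0,-0.18],[-0.5,0,0,0,0,0,-0.18],[-0.5,0,0,0,0,0,-0.18],[-0.5,0,0,0,0,0,-0.18],[-0.5,0,0,0,0,0,-0.18],[-0.5,0,0,0,0,0,-0.18],[-0.5,0,0,0,0,0,-0.18],[-0.5,0,0,0,0,0,-0.18],[-0.5,0,0,0,0,0,-0.18]]]'
python3 - <<'E'
from h import *
st()
chart('scene',250,150,345,215,2)
E
```

```text
time: 9.8
tool_pos: [579.3, -0.1, 47.8]
ee_rot: [[0.021, 1.0, 0.007], [1.0, -0.021, 0.003], [0.003, 0.007, -1.0]]
force: [0.5, 0.7, -1.1]
opening: 0.591
t 9.8 p [ 5.793e+02 -1.000e-01  4.780e+01] F [ 0.5  0.7 -1.1] op 0.59
[[ 0.021  1.     0.007]
 [ 1.    -0.021  0.003]
 [ 0.003  0.007 -1.   ]]
150 ......ww...KKKKKKKKKKKKKKKwwwwwwwwwwwwwwwwwwwwwT
152 .....www...KKKKKKKKKKKKKKKwwwwwwwwwwwwwwwwwwwwTT
154 .....ww.KKKKKKKKKKKKKKKKK.wwwwwwwwwwwwwwwwwww.T.
156 .....ww.KKKKKKKKKKKKKKKKK.wwwwwwwwwwwwwwwwwww.TT
158 ....www.K..KKKKKKKKKKKKKK.wwwwwwwwwwwwwwwwwwww.T
160 ...wwww.KKKKKKKKKKKKKKKK.wwwwwwwwwwwwwwwwwwwwww.
162 .wwwwww.KKKKKKKKKKKKKKKK.wwwwwwwwwwwwwwwwwwwwwww
164 wwwwwwwwKK.KKKKKKKKKKKKK.wwwwwwwwwwwwwwwwwwwwwww
166 wwwww..wKK.KKKKKKKKKKKK.Kwwwwwwwwwwwwwwwwwwwwwww
168 www...ww.KK.KKKKKKKKKKK..wwwwwwwwwwwwwwwwwwwwwww
170 wwww..ww.KKKKKKKKKKKKKKK..wwwwwwwwwwwwwwwwwwwwww
172 wwwwwwww..KKKKKKKKKKKKKKK....wwwwwwwwwwwwwwwwwww
174 wwwww..www.KKKK..KKKKKKKK...Kwwwwwwwwwwwwwwwwwww
176 wwwwwwwwww.KKKK..bKK.K..KKKK.wwwwwwwwwwwwwwwwwww
178 wwwwwwwwwww..KKbbbKKKK.KKKKKbwwwwwwwwwwwwwwwwwww
180 wwwww
[... 244 characters left out ...]
wwwwwwwwwww
190 wwwwwwwwwwwbTTbbKKb..KKKbbbbbb.wwwwwwwwwwwwwwwww
192 wwwwwwwww.TbbbTbb.b..KKbbbbbbKwwwwwwwwwwwwwwwww.
194 wwwwwwwwTbTbbbbTbbK.KKK..bbbb.wwwwwwwwwwwwwwww..
196 wwwwwwbTTbbTbTTbbTb.KKKb..bb..wwwwwwwwwwwwww....
198 wwww.TTbTTTTTTTbbbb.Kbbb.b...wwwwwwwwwwwwww.....
200 wwwTTTbbbbbbbbTTbbbbbbbb.....wwwwwwwwwww......w.
202 wbbTbbbTTbTb..bbbbbbbbbbbb...................w..
204 bbbbbbbTTb.....bbbbbbbbbbbb............w....w..w
206 bbTbTTTTb.....bbbbbbbbbbbbb...............w...ww
208 TTTbbbb...b..bbbbbbbbbbbbb..............w.....ww
210 bbTbT......bbbbbbbbbbbbbbb...................www
212 bbTbbbbbwbbbbbbbbbbbbbbbTb.................www..
214 bTTTbbbbbbbbbbbbbbbYbbbbbb...............www.www
```

```bash
python3 -m crank '[[[-0.5,0,0,0,0,0,-0.18],[-0.5,0,0,0,0,0,-0.18],[-0.5,0,0,0,0,0,-0.18],[-0.5,0,0,0,0,0,-0.18],[-0.5,0,0,0,0,0,-0.18],[-0.5,0,0,0,0,0,-0.18],[-0.5,0,0,0,0,0,-0.18],[-0.5,0,0,0,0,0,-0.18],[-0.5,0,0,0,0,0,-0.18],[-0.5,0,0,0,0,0,-0.18],[-0.5,0,0,0,0,0,-0.18],[-0.5,0,0,0,0,0,-0.18],[-0.3,0,0,0,0,0,-0.18],[0,0,0,0,0,0,-0.18]]]'
python3 - <<'E'
from h import *
st()
chart('scene',270,145,355,205,2)
E
```

```text
time: 11.25
tool_pos: [577.9, -69.7, 47.9]
ee_rot: [[0.022, 1.0, 0.007], [1.0, -0.022, 0.003], [0.003, 0.007, -1.0]]
force: [0.1, 1.9, 0.2]
opening: 0.594
t 11.25 p [577.9 -69.7  47.9] F [0.1 1.9 0.2] op 0.59
[[ 0.022  1.     0.007]
 [ 1.    -0.022  0.003]
 [ 0.003  0.007 -1.   ]]
145 .......KKKKKKKKKKKKKKKKKKwwwwwwwwwwwwwwwwww
147 .......KK.KKKKKKKKKKKKKK.wwwwwwwwwwwwwwwwww
149 .......KKKKKKKKKKKKKKKKK.wwwwwwwwwwwwwTbwww
151 .......KKKKKKKKKKKKKKKKKwwwwwwwwwwwwTTTTTbT
153 wwwwwww.KKKKKKKKKKKKKKKKwwwwwwwwwww.T.w.TTT
155 wwwwwww.K.KKKKKKKKKKKK.K.wwwwwwwwww.TbwwTTw
157 wwwwwww.K..KKKKKKKKKKK...wwwwwwwwww.TTTTTTT
159 wwwwwww.KK.KKKKKKKKKKKK...wwwwwwwwww.bTTTT.
161 wwwwwww.KKKKKKKKKKKKKKKK.....wwwwwwwwwwwTTw
163 wwwwwwwww.KKKKwwKKKKKKKKK....wwwwwwwwwww.TT
165 wwwwwwwww.KKK.wwwKKb.K..KKKKwwwwwwwwwwwwww.
167 wwwwwwwwww.KKKw.bKKKKKKKKKK.wwwwwwwwwwwwwww
169 wwwwww.w.w.KKKbbbKKKKKKKKKKbwwwwwwwwwwwwwww
171 wwwww.wwww.KKKbbbbKKbKKKKKKbbwwwwwwwwwwwwww
173 wwwww.wwww.KKKbbbbbK..KKKKbbKbwwwwwwwwwwwww
175 wwwwwwwwww.KKKbbbbbKKKKKKKbbbbwwwwwwww.wwww
177 wwwwwwwwww.KK.bbbb.KKKKK.bbbbbwwwwwwww..www
179 wwwwwwwwwww....bbb..KKKbbbbbbwwwwwwwwww....
181 wwwwww.wwwww...KKb..KKbbbbbb.wwwwwwwwww..w.
183 wwwwww...........b.KKKbbbbKKwwwwwwwwwww....
185 wwwwww.....w.....K.KKKbbKbK.wwwwwwwwwww...w
187 wwww........w......K.bKbbK..wwwwwwwwwww....
189 wwbTb........w............wwwwwwwwwwww.wwww
191 bTTbTTb........w.........wwwwwwwwwwwww.wwww
193 bTbbbbTTb...........wwwwwwwwwwwwwwww...www.
195 bbTbbTbbTb.........wwwwwwwwwwwwwwww...www..
197 bbbbbbbTTbbb........wwwwwwwwwwwwww...w.w...
199 TbTbTbbbbbbbb.......wwwwwwwwwwww.......ww..
201 TbbbTbbbbbbbbbb.......wwwwww........w.www.w
203 b...bbbbbbbbbbbb..............w...ww..wwwww
```

The dish now sits on the bats, with its estimated centre at y ≈ -117. I back off, rise, and move toward the robot in front of the box.

```bash
python3 -m crank '[[[1,0,0,0,0,0,-0.18],[2,0,0,0,0,0,-0.18],[3,0,0,0,0,0,-0.18],[0,0,-4,0,0,0,-0.18],[0,0,-4,0,0,0,-0.18],[0,0,-4,0,0,0,-0.18],[0,-4.5,-1,0,0,0,1],[0,-4.5,-1,0,0,0,1],[0,-4.5,0,0,0,0,1],[0,-4.5,0,0,0,8.5,1],[0,-4.5,0,0,0,0,1],[0,0,0,0,0,0,1]]]'
python3 - <<'E'
from h import *
p,R=st();print(robot.get_obs()['joints'])
c=cam('top');im=robot.capture('top');h=cv2.cvtColor(im,cv2.COLOR_RGB2HSV)
m=((h[...,1]>45)&(h[...,0]<25)).astype(np.uint8);m[:,:287]=0;m[:,352:]=0;m[:165]=0;m[230:]=0
ct=max(cv2.findContours(m,0,2)[0],key=cv2.contourArea);(u,v),r=cv2.minEnclosingCircle(ct);print(u,v,r,ray(c,u,v,86),'rmm',r*2.7)
chart('top',225,160,355,235,3)
E
```

```text
time: 12.5
tool_pos: [347.1, 10.4, 189.4]
ee_rot: [[0.169, 0.986, 0.008], [0.986, -0.169, 0.0], [0.002, 0.008, -1.0]]
force: [0.9, -1.1, 0.4]
opening: -0.003
t 12.5 p [347.1  10.4 189.4] F [ 0.9 -1.1  0.4] op -0.0
[[ 0.169  0.986  0.008]
 [ 0.986 -0.169  0.   ]
 [ 0.002  0.008 -1.   ]]
[ 2.97105553e-02 -6.42643455e-02 -3.71884312e-01  1.25506793e+00
  2.27919168e-04  1.77033146e+00]
317.3051452636719 195.54067993164062 16.644245147705078 [ 575.82515713 -117.82095654   86.        ] rmm 44.939461898803714
160 ..............wwwwwwwwwww................w..
163 w.............wwwwwwwwwwwwwwwwww............
166 ..............wwwwwwwwwww...wwwwwwww........
169 ...........bb.w.wwwwwwww..wwwwwwwwwww.......
172 w................wwwww...wwwwwwwwwwwwww.....
175 ...........b....wwwww...wwwwwwwwwwwwwwww....
178 ............b.wwwwww...wwwwwwwwwwwwwwwwww...
181 ..bTTTTbTTTTTTTTTTTT...wwww..bbbbbwwwwwww...
184 ..TTTTTTTTTTTTTTTTTT..wwww.bbbbTTTTwwwwwww..
187 ..TTTTTTTTTTTTTTTTTT..www..bbbbbbTbbwwwwww..
190 ..TTTTTTTTTTTTTTTTTT.wwww.bbbbbbbbTKbwwwwww.
193 ..TTTTTTTTTTTTTTTTTT.www..bbbbbbbbbTbwwwwwww
196 ..TTTTTb..wwbbTTTTTT.www..bbbbbbbbbbbwwwwww.
199 ..TTTTTbbbbwbbTTTTTT.www..bbbbbbbbbKbwwwwww.
202 ..TTTTTb.bbbbbTTTTTT.wwww.bbbbbbbbTK.wwwwww.
205 ..TTTTTTTTTTTTTTTTTT..wwww.bbbbbbbKbwwwwwww.
208 ..TTTTTTTTTTTTTTTTTT..w.www.bbbbTKbwwwwwwww.
211 ..TTTTTTTTTTTTTTTTTT..wwwwwwwbbbbwwwwwwwww..
214 w.TTTTTTTTTTTTTTTTTT...wwwwwwwwwwwwwwwwwww..
217 ww.......YYYY..w....w...wwwwwwwwwwwwwwwww...
220 w...w....YYYY.ww.w.ww....wwwwwwwwwwwwwww.w.w
223 ww.w.w.wwYYYYwww.w.www.w..wwwwwwwwwwwww.....
226 www.w..w.wwwwwwwwwwwwwwww...wwwwwwwww.......
229 wwwwwwwwwwwwwwwwww.......ww........www......
232 .wwwwwwwwwwwwwwwwwwww......ww....www........
```

The dish is at (576,-118) on the bats, 9–11 mm from their centre. Next I measure where the shut fingertips really are, from the scene and wrist views.

```bash
python3 - <<'E'
from h import *
p,R=st()
for n in('scene','wrist'):
  c=cam(n);im=robot.capture(n);h=cv2.cvtColor(im,cv2.COLOR_RGB2HSV);print(n)
  for z in(11,0,-10,-20,-30,-40):
    u,v=proj(c,p+R@np.array([0,0,z]));print(z,round(u),round(v),'V',h[int(round(v))%384,int(round(u))%512,2])
c=cam('scene');u,v=proj(c,p).astype(int);chart('scene',u-30,v-50,u+30,v+14,2)
chart('wrist',180,190,330,300,3)
E
```

```text
t 12.6 p [353.3  10.2 190.8] F [ 0.1 -0.2 -0.3] op -0.0
[[ 0.169  0.985  0.015]
 [ 0.986 -0.169  0.   ]
 [ 0.003  0.015 -1.   ]]
scene
11 354 206 V 160
0 355 202 V 156
-10 356 199 V 161
-20 356 196 V 106
-30 357 192 V 57
-40 358 189 V 51
wrist
11 251 221 V 156
0 251 228 V 167
-10 251 235 V 44
-20 251 244 V 44
-30 251 253 V 42
-40 250 263 V 62
152 wwwwwwww.KK..KKKKKKKKKKKKKKKKK
154 wwwwwwww.KKKKKKKKKKKKKKKKKKKK.
156 wwwwwwww.KKKKKKKKKKKKKKKKKKKK.
158 wwwwwwwww.KKKKKKKKKKKKKKKKKKK.
160 wwwwwwwww.KKKKKKKKKKKKKKKKK.KK
162 wwwwwwwwwwKK..KKKKKKKKKKKKKK..
164 wwwwwwwwww.KK.KKKKKKKKKKKKK...
166 wwwwwwwwww.KK.KKKKKKKKKKKKK...
168 bwwwwwwwwwwKKKKKKKKKKKKKK..K..
170 bbwwwwwwwww.KKKKKKKKKKKK.w.K..
172 b.wwwwwwwww.KKKKKKKKKKKK..KKK.
174 bbbwwwwwwwwww.KKKKKKKKK.w..K..
176 bbbwwwwwwww..wKKKKKKKKKw.KKKKK
178 bbwwwwwwwwww...KKKKKKKKKKKKKK.
180 bbwwwwwwwwwwww...KKKKKKKKKK...
182 KwwwwwwwwwwwwwK..KKKKKKKK....w
184 .wwwwwwwwwww..K...KKKKK...wwww
186 .wwwwwwwwwwww..K..KKKwww.wwwww
188 wwwwwwwwwwwww..K.KKK..wwwwwwww
190 wwwwwwwwwww.ww...KKK...wwwwwww
192 wwwwwwwwww.www...KK.wwwwwwwwww
194 wwwwwwwww..wwww.
[... 1699 characters left out ...]
..www.KKKK....KKK....KKKK..wwwwwwwwwwwww
265 ..........TTwwwKKKKK....KKK....KKKKKw.wwwwwwwwwwww
268 .........bTTbwwKKKKK....KKK....KKKKKw.wwwwwwwwwwww
271 .........TTTTwwKKKKK....KKK....KKKKK..wwwwwwwwwwww
274 .........TTTTw.KKKKKKK..KKK..KKKKKKKw.wwwwwwwwwwww
277 ..........TTT.KKKKKKKKK.KKK.KKKKKKKKKwwwwwwwwwwwww
280 ..........TTTKKKKKKKKKKKKKKKKKKKKKKKKKwwwwwwww....
283 KKKKKK.....T.KKKKKKKKKKKKKKKKKKKKKKKKK.wwwwwwKKKKK
286 KKKKKK.....KKKKKKKKKKKKKKKKKKKKKKKKKKKKK.wwwKKKKKK
289 KKKKKKKKKKKKKKKKKKKKKKKKKKKKKKKKKKKKKKKKKKK.KKKKKK
292 KKKKKKKKKKKKKKKKKKKKKKKKKKKKKKKKKKKKKKKKKKKKKKKKKK
295 KKKKKKKKKKKKKKKKKKKKKKKKKKKKKKKKKKKKKKKKKKKKKKKKKK
298 KKKKKKKKKKKKKKKKKKKKKKKKKKKKKKKKKKKKKKKKKKKKKKKKKK
```

The shut tips sit about 20 mm behind the nominal TCP. Now I turn the tool (tool y to world +y) and tilt it to point forward and 40° down.

```bash
python3 -m crank '[[[0,0,0,0,0,-8.4,1],[0,0,0,0,0,-8.4,1],[0,0,0,0,0,-8.4,1],[0,0,0,0,0,-8.4,1],[0,0,0,0,0,-8.4,1],[0,0,0,0,0,-8.4,1],[0,0,0,0,0,-8.4,1],[0,0,0,0,0,-8.4,1],[0,0,0,0,0,-8.4,1],[0,0,0,0,0,-8.4,1],[0,0,0,0,0,-8.4,1],[0,0,0,0,0,-6,1],[-2,1,0,0,-8.3,0,1],[-2,1,1,0,-8.3,0,1],[-1.5,1,1.5,0,-8.3,0,1],[-1.5,1,1.5,0,-8.3,0,1],[0,0,2,0,-8.3,0,1],[0,0,2,0,-8.3,0,1],[0,0,0,0,0,0,1]]]'
cat > g.py <<'E'
from h import *
d=np.radians(40);Z=np.array([np.cos(d),0,-np.sin(d)]);Y=np.array([0,1.,0]);RT=np.c_[np.cross(Y,Z),Y,Z]
def tip(T): # tip point target -> shift
    p,R=st();print('tip',(p-20*R[:,2]).round(1));to(np.array(T)+20*Z,RT)
E
python3 -c "
from g import *
tip([455,51,60]);print(robot.get_obs()['joints'])"
```

```text
time: 14.7
tool_pos: [474.3, 50.4, 137.2]
ee_rot: [[-0.721, -0.02, 0.693], [-0.016, 1.0, 0.012], [-0.693, -0.003, -0.721]]
force: [-0.5, -0.1, -1.6]
opening: 0.003
t 14.7 p [474.3  50.4 137.2] F [-0.5 -0.1 -1.6] op 0.0
[[-0.721 -0.02   0.693]
 [-0.016  1.     0.012]
 [-0.693 -0.003 -0.721]]
tip [460.5  50.2 151.6]
t 14.7 p [474.3  50.4 137.2] F [-0.5 -0.1 -1.6] op 0.0
[[-0.721 -0.02   0.693]
 [-0.016  1.     0.012]
 [-0.693 -0.003 -0.721]]
shift cm [6.52 0.09 6.21]
turn deg [ 0.7 -6.1  0.9]
[ 0.18776674 -0.2044268  -1.00055298  0.01639128 -0.11792761  0.11971554]
```

```bash
python3 -m crank '[[[1.6,0,1.5,0.2,-1.5,0.2,1],[1.6,0,1.5,0.2,-1.5,0.2,1],[1.6,0,1.5,0.2,-1.5,0.2,1],[1.5,0,1.5,0.1,-1.5,0.2,1],[0,0,0,0,0,0,1]]]'
python3 -c "
from g import *
tip([455,51,32]);print(robot.get_obs()['joints'])
chart('scene',250,195,340,260,2)"
```

```text
time: 15.2
tool_pos: [515.9, 60.8, 76.7]
ee_rot: [[-0.683, 0.009, 0.73], [-0.0, 1.0, -0.012], [-0.73, -0.008, -0.683]]
force: [-0.1, -0.0, -0.2]
opening: 0.002
t 15.2 p [515.9  60.8  76.7] F [-0.1 -0.  -0.2] op 0.0
[[-0.683  0.009  0.73 ]
 [-0.     1.    -0.012]
 [-0.73  -0.008 -0.683]]
tip [501.3  61.   90.4]
t 15.2 p [515.9  60.8  76.7] F [-0.1 -0.  -0.2] op 0.0
[[-0.683  0.009  0.73 ]
 [-0.     1.    -0.012]
 [-0.73  -0.008 -0.683]]
shift cm [ 7.32 -0.97  0.62]
turn deg [-0.7 -3.1  0. ]
[ 0.23184039  0.10174796 -1.07290778 -0.40705168 -0.18016336  0.16022455]
195 wwwwwwwbTbbbTbTTTTTb..wwwwwwwww.KKKKK...bbbb.
197 wwwwwbTTTTTTTTbTTTTTbb..wwwwwwwKKKKKK...bKbb.
199 wwwwTTTTTbTTTTTTTTbbbbb....www.KKKKKK..bbKKb.
201 wwbTTTTTTTTbbbTTbbbbbbbbb....KKKKKKKK...KKKK.
203 bTTTTTbTTTbwwwbTbTbbbbbbbb..K.KKKKKKKK.KKKK..
205 bTbTTTTTbwwwbbwbbbbbbbbbbbKKKKKKKKKKKK.KKKKKK
207 TTTTTTTbwwwwwwbbbbbbbbb..KKKKKKKKKKKKK..KKKKK
209 TTTTTbw.wbwwbbbbbbbb...KKKKKKKKKKKKKKKK.KKKKK
211 bTTTTbwwbwbbbbbbbbb..KKKKKKKKKKKKKKKKKK..KKKK
213 TTTTbTbwwbbbbbbbbbbbKKK..KKKKKKKKKKKKKKK..KKK
215 TTTTTbbTTbbbbbbbbbTYKK.K...
[... 418 characters left out ...]

233 TbbbTTbbbbbbbbbb..wwwwwwwwwwwwwwwwwwwww......
235 bbTbTbbbbbbbbb.....wwwwwwwwwwwwwwwwwww.w.....
237 .bbbbTbTbbTbb....wwwwwwwwwwwwwwwwwwwwwwww....
239 ..bbbbbbbbb.w...wwwwwwwwwwwwwwwwwwwwwwwww....
241 ....bbbbbbwww..wwwwwwwwwwwwwwwwwwwwwwwwwwww..
243 .....bbb.www......wwwwwwwwwwwwwwwwwwwwwwwww..
245 w.....bwwwww...............wwwwwwwwwwwwwwww..
247 ww..wwwwwwww.................wwwwwwwwwwwwww..
249 wwwwwwwwwwww.................wwwwwwwwwwwwwwww
251 wwwwwwwwwwwww..........w...ww.wwwwwww.wwwwwww
253 wwwwwwwwwwww...............wwwwwwwwwww..wwwww
255 wwwwwwwwwww.................wwwwwwwwwwww.wwwb
257 wwwwwwwwwww.................wwwwwwww..wwwwwbb
259 wwwwwwwwww...................wwwwwwwwwwww..bb
```

The elbow (j3) is near its limit here. I'll fit a planar kinematic model to the readings so far, to find reachable tilts near the tab.

```bash
cat > k.py <<'E'
import numpy as np
from scipy.optimize import least_squares,minimize
D=[((.241,.005,1.335),np.hypot(145.5,477.6),202.9),((-.1162,-.2375,1.4643),np.hypot(297.9,132.3),258.6),((.4799,.10385,1.19166),np.hypot(580.7,134.7),109.3),((-.06426,-.37188,1.25507),347.3,189.4),((-.2044,-1.00055,.01639),np.hypot(474.3,50.4),137.2),((.10175,-1.0729,-.40705),np.hypot(515.9,60.8),76.7)]
def fk(P,q):
    r0,z0,A,B,C,Dd,e,f=P;a,b,c=q;ph=a-b;d=ph+c
    return np.array([r0+A*np.sin(a)+B*np.cos(a)+C*np.sin(ph)+Dd*np.cos(ph)+e*np.cos(d)+f*np.sin(d), z0+A*np.cos(a)-B*np.sin(a)+C*np.cos(ph)-Dd*np.sin(ph)-e*np.sin(d)+f*np.cos(d)])
s=least_squares(lambda P:np.r_[np.concatenate([fk(P,q)-[r,z] for q,r,z in D]),(P[0])/30,(P[1]-267)/100,(P[2]-285)/300,(P[3]-53)/100,(P[4]-77)/100,(P[5]-342)/100],[0,267,285,53,77,342,250,76])
P=s.x
if __name__=='__main__':
    print(P.round(1));print([np.round(fk(P,q)-[r,z],1) for q,r,z in D])
    for x,z in[(450,32),(470,32),(490,32),(505,33),(505,45),(545,123),(600,155),(636,155)]:
        o=[]
        for d in(20,30,40,45,50,55,60,70):
            dr=np.radians(d);t=np.array([x+20*np.cos(dr),z-20*np.sin(dr)])
            m=least_squares(lambda q:np.r_[fk(P,(q[0],q[1],dr-q[0]+q[1]))-t],[.2,-.9],bounds=([-1.05,-1.6],[1.87,1.28]))
            o.append((d,round(m.x[0],2),round(m.x[1],2),round(dr-m.x[0]+m.x[1],2),round(np.abs(m.fun).max(),1)))
        print(x,z,o)
E
python3 k.py
```

```text
[1.400e+00 2.459e+02 4.937e+02 1.000e-01 4.400e+00 3.904e+02 4.351e+02
 1.000e-01]
[array([0.7, 0.2]), array([ 0.1, -0.3]), array([-0.5,  0. ]), array([-0.4,  0. ]), array([-0.1,  0.3]), array([ 0.1, -0.3])]
450 32 [(20, np.float64(1.87), np.float64(-1.46), np.float64(-2.98), np.float64(28.9)), (30, np.float64(1.64), np.float64(-1.58), np.float64(-2.7), np.float64(13.9)), (40, np.float64(0.54), np.float64(-1.36), np.float64(-1.21), np.float64(0.0)), (45, np.float64(0.31), np.float64(-1.26), np.float64(-0.79), np.float64(0.0)), (50, np.float64(0.19), np.float64(-1.16), np.float64(-0.48), np.float64(0.0)), (55, np.float64(0.14), np.float64(-1.07), np.float64(-0.25), np.float64(0.0)), (60, np.float64(0.12), np.float64(-0.98), np.float64(-0.05), np.float64(0.0)), (70, np.float64(0.15), np.float64(-0.79), np.float64(0.28), np.float64(0.0))]
470 32 [(20, np.float64(1.87), np.float64(-1.47), np.float64(-2.99), np.float64(9.5)), (30, np.float64(1.34), np.float64(-1.5), np.float64(-2.31), np.float64(0.0)), (40, np.float64(0.5), np.float64(-1.3), np.float64(-1.1), np.float64(0.0)), (45, np.flo
[... 3495 characters left out ...]
64(0.23), np.float64(-0.27), np.float64(0.73), np.float64(0.0))]
636 155 [(20, np.float64(0.47), np.float64(-1.06), np.float64(-1.18), np.float64(0.0)), (30, np.float64(0.26), np.float64(-0.93), np.float64(-0.67), np.float64(0.0)), (40, np.float64(0.16), np.float64(-0.77), np.float64(-0.24), np.float64(0.0)), (45, np.float64(0.15), np.float64(-0.68), np.float64(-0.05), np.float64(0.0)), (50, np.float64(0.16), np.float64(-0.59), np.float64(0.13), np.float64(0.0)), (55, np.float64(0.18), np.float64(-0.49), np.float64(0.3), np.float64(0.0)), (60, np.float64(0.21), np.float64(-0.39), np.float64(0.45), np.float64(0.0)), (70, np.float64(0.29), np.float64(-0.18), np.float64(0.75), np.float64(0.0))]
```

The model fits to within 0.7 mm. A 50° tilt is reachable at the tab, and 60° farther back. I retreat to the 60° standby pose in front of the tab.

```bash
cat > g.py <<'E'
from h import *
def RT(deg):
    d=np.radians(deg);Z=np.array([np.cos(d),0,-np.sin(d)]);Y=np.array([0,1.,0]);return np.c_[np.cross(Y,Z),Y,Z]
def tip(T,deg):
    p,R=st();print('tip',(p-20*R[:,2]).round(1),'tilt',np.degrees(np.arcsin(-R[2,2])).round(1),'j3',round(robot.get_obs()['joints'][2],3));Q=RT(deg)
    dp=np.array(T)+20*Q[:,2]-p;print('shift cm (now axes)',(R.T@dp/10).round(2),'(target axes)',(Q.T@dp/10).round(2),'turn',np.degrees(cv2.Rodrigues(R.T@Q)[0].ravel()).round(1))
E
python3 -c "
from g import *
tip([468,51,90],60)"
```

```text
t 15.25 p [516.1  60.7  77.9] F [-0.1 -0.2  0.5] op 0.0
[[-0.682  0.009  0.731]
 [ 0.     1.    -0.012]
 [-0.731 -0.008 -0.682]]
tip [501.4  60.9  91.5] tilt 43.0 j3 -1.073
shift cm (now axes) [ 2.98 -1.   -2.42] (target axes) [ 3.56 -0.97 -1.45] turn [-0.7 17.  -0.1]
```

```bash
python3 -m crank '[[[0.5,-0.2,-0.8,0,6,0,1],[0.8,-0.2,-0.6,0,6,0,1],[0.8,-0.2,-0.4,0,5,0,1],[0.8,-0.2,-0.2,0,0,0,1],[0,0,0,0,0,0,1]]]'
python3 -c "
from g import *
tip([468,51,30],60)"
```

```text
time: 15.75
tool_pos: [482.5, 52.5, 79.4]
ee_rot: [[-0.859, 0.01, 0.513], [0.005, 1.0, -0.011], [-0.513, -0.007, -0.859]]
force: [0.2, -0.5, -0.3]
opening: 0.004
t 15.75 p [482.5  52.5  79.4] F [ 0.2 -0.5 -0.3] op 0.0
[[-0.859  0.01   0.513]
 [ 0.005  1.    -0.011]
 [-0.513 -0.007 -0.859]]
tip [472.2  52.7  96.6] tilt 59.2 j3 -0.836
shift cm (now axes) [ 3.81 -0.11  5.5 ] (target axes) [ 3.73 -0.15  5.56] turn [-0.7  0.8 -0.3]
```

```bash
python3 -m crank '[[[0.8,0,1.1,-0.1,0,0,1],[0.8,0,1.1,-0.1,0,0,1],[0.8,0,1.1,-0.1,0,0,1],[0.7,0,1.1,0,0,0,1],[0.6,0,0.9,0,0,0,1],[0,0,0,0,0,0,1]]]'
python3 -c "
from g import *
tip([506,51,26],50)
c=cam('scene');b=cv2.resize(robot.capture('scene')[...,::-1][190:260,245:345],None,fx=7,fy=7,interpolation=cv2.INTER_CUBIC)
p=np.array(robot.get_obs()['tool_pos']);R=np.array(robot.get_obs()['ee_rot'])
for q,col in[(p-20*R[:,2],(0,0,255)),([503,51,49],(255,0,0)),([525,51,51],(255,0,0))]:
  u=(proj(c,q)-[245,190]+.5)*7;cv2.circle(b,tuple(int(v) for v in u),4,col,-1)
cv2.imwrite('pics/s7.png',b)"
```

```text
time: 16.35
tool_pos: [475.4, 51.7, 14.8]
ee_rot: [[-0.853, 0.007, 0.522], [0.005, 1.0, -0.005], [-0.522, -0.002, -0.853]]
force: [0.9, 0.1, 0.2]
opening: 0.001
t 16.35 p [475.4  51.7  14.8] F [0.9 0.1 0.2] op 0.0
[[-0.853  0.007  0.522]
 [ 0.005  1.    -0.005]
 [-0.522 -0.002 -0.853]]
tip [465.   51.8  31.9] tilt 58.5 j3 -0.957
shift cm (now axes) [-3.49 -0.04  2.62] (target axes) [-3.06 -0.07  3.11] turn [-0.3 -8.5 -0.3]
```

View pics/s7.png

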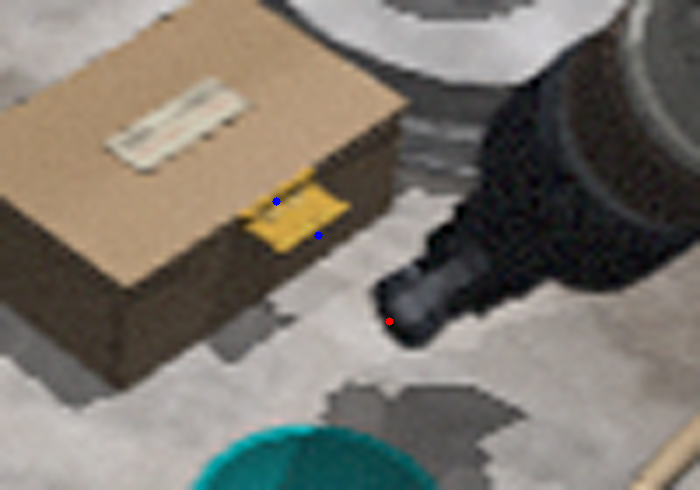

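The picture shows the fingertip at (390,320), level with the computed red dot. The lip is at (300,215), matching the blue dots, and the fingertip is in front of and below it. I move in under the lip.

```bash
python3 -m crank '[[[-0.55,0,0.5,0,-1.4,0,1],[-0.55,0,0.5,0,-1.4,0,1],[-0.55,0,0.5,0,-1.4,0,1],[-0.5,0,0.5,0,-1.4,0,1],[-0.5,0,0.5,0,-1.4,0,1],[-0.4,0,0.5,0,-1.4,0,1],[0,0,0,0,0,0,1]]]'
python3 -c "
from g import *
tip([506,51,26],50)"
```

```text
time: 17.1
tool_pos: [521.1, 52.0, 14.6]
ee_rot: [[-0.756, 0.006, 0.655], [0.004, 1.0, -0.004], [-0.655, -0.001, -0.756]]
force: [-1.0, 0.0, -0.5]
opening: 0.004
t 17.1 p [521.1  52.   14.6] F [-1.   0.  -0.5] op 0.0
[[-0.756  0.006  0.655]
 [ 0.004  1.    -0.004]
 [-0.655 -0.001 -0.756]]
tip [508.   52.1  29.7] tilt 49.1 j3 -1.032
shift cm (now axes) [ 0.43 -0.1   0.15] (target axes) [ 0.43 -0.1   0.15] turn [-0.3  0.9 -0.3]
```

```bash
python3 -m crank '[[[-0.4,0,-0.4,0,0,0,1],[-0.4,0,-0.4,0,0,0,1],[-0.5,0,-0.5,0,0,0,1],[-0.5,0,-0.5,0,0,0,1],[-0.5,0,-0.5,0,0,0,1],[-0.6,0,-0.4,0,0,0,1],[-0.6,0,-0.4,0,0,0,1],[-0.6,0,-0.4,0,0,0,1]]]'
python3 -c "
from g import *
tip([525,51,95],50)
chart('scene',245,180,345,232,2)"
```

```text
time: 17.9
tool_pos: [529.3, 52.1, 76.8]
ee_rot: [[-0.753, 0.006, 0.658], [0.005, 1.0, -0.004], [-0.658, 0.0, -0.753]]
force: [-0.7, 0.3, -0.0]
opening: -0.002
t 17.9 p [529.3  52.1  76.8] F [-0.7  0.3 -0. ] op -0.0
[[-0.753  0.006  0.658]
 [ 0.005  1.    -0.004]
 [-0.658  0.    -0.753]]
tip [516.1  52.2  91.8] tilt 48.9 j3 -0.943
shift cm (now axes) [-0.84 -0.11  0.34] (target axes) [-0.84 -0.11  0.33] turn [-0.2  1.1 -0.3]
180 wwwwwwwwwwwwwwwwwwwwwwww...KbbbbbbKK..b.Kb........
182 wwwwwwwwwwwwwwwwww.wwwww....KKbb.KKK..b.Kb........
184 wwwwwwwwwwwwwwwwww.wwwwww....bbKKKKK..bKKb........
186 wwwwwwwwwwwwwwwww...wwwww......KKKKKK.KKKKb.......
188 wwwwwwwwwwwwwwwTTTTTTTbbww.....KKKKKK.KKKKb.......
190 wwwwwwwwwwwwwTTTTTbbbTbbbbbb...KKKKKK.KKKKK.......
192 wwwwwwwwwwwbTbTbbbbbbbbbbbbbwwKKKKKKK..KKKKb......
194 wwwwwwwwwbTbTTbbbTbbbbbbbbww.KKKKKKKKK.KKKKKK.....
196 wwwwwwwwTTTTb.wwbbbbbbbbbww.KKKKKKKKKK..KKKKKK....
198 wwwwwwbTTTTbwwbbbbbbTTb...KKKKKKKKKKKKK.KKKKKKKK..
200 .wwwbTTTTbwwbbbbbbbYYYTT.KKKKKKKKKKKKKKK..KKKKKKKK
202 ..wTTTTbwwwbbbbbbTYTYYY.KKKKKKKKKKKKKKKKKK.KKKKK..
204 .bTTTTb..bbTbbbbYTTYYT.K.KK...KKKKKKKKKKKKKKKK....
206 TTTTTTTbTbbbbbbTYYYY..K......KKKKKKKKKKKKKKK.w..ww
208 TTbTTbbbbbbbbbbbbbbbbKK.....KKKKK..KKKKKKK.......w
210 TTTTbbbbbbbbbbTbbbbbbKK....bKK.........K.......www
212 bbbbbbbbbbbbbbT.bbbbbb.K..KTb.................wwww
214 bTbTbbbbbbbbbbbTbbbbTbbTK.Tb................wwwwww
216 TTbbbTbTb..bbTbTbbbbbbbbbbTb.............wwwwwwwww
218 Tb.bbKTTT..TTT.bbbbbbTbbbbbb.wwwwwwwwwwwwwwwwwwwww
220 bTTTbbbTTbbTTTbbbbbbbbbbbbbbwwwwwwwwwwwwwwwwwwwwww
222 TbbTTTbKTTbTTTTTbbbbbbbbTb.wwwwwwwwwwwwwwwwwwwwwww
224 TTbTTTTTKTTTbTTbbbbbbbTbbwwwwwwwwwwwwwwwwwwwwwww.w
226 bbbbbbTTbTTTbbbbbbbbbbT.wwwwwwwwwwwwwwwwwwww...w..
228 bbTTTbbbTTbbbbbbbTTbbbwwwwwwwwwwwwwwwwwwww........
230 bbTTbbTTbTbTbbbbbbbb.wwwwwwwwwwwwwwwwwww.......w..
```

The lid has risen: the yellow tab is now at rows 200–206, up from 216–225. I continue along the arc.

```bash
python3 -m crank '[[[-0.85,0,0.1,0,0,0,1],[-0.85,0,0,0,0,0,1],[-0.85,0,-0.1,0,0,0,1],[-0.85,0,-0.1,0,0,0,1],[-0.85,0,-0.1,0,0,0,1],[-0.85,0,-0.1,0,0,0,1]]]'
python3 -c "
from g import *
tip([600,51,152],50)
chart('scene',245,160,345,222,2)"
```

```text
time: 18.55
tool_pos: [569.3, 51.9, 118.5]
ee_rot: [[-0.75, 0.006, 0.661], [0.005, 1.0, -0.003], [-0.661, 0.001, -0.75]]
force: [-0.1, 0.1, -0.5]
opening: 0.002
t 18.55 p [569.3  51.9 118.5] F [-0.1  0.1 -0.5] op 0.0
[[-0.75   0.006  0.661]
 [ 0.005  1.    -0.003]
 [-0.661  0.001 -0.75 ]]
tip [556.1  52.  133.6] tilt 48.6 j3 -0.804
shift cm (now axes) [-4.47 -0.06  1.52] (target axes) [-4.5  -0.09  1.41] turn [-0.2  1.4 -0.3]
160 w....wwwwwwwwwwwwwwwwwwwww.KKK..bKKb..............
162 ...w.wwwww.wwwwwwwwwwwwww.KKKK..bKK...............
164 ..wwwwwwww..wwwwwwwwwwwwwKKKKK..bKKK..............
166 ..wwwwww...wwwwwwwwwwwwwwKKKKKK..KKKKb............
168 ..wwww..wwwwwwwwwwwwwwwwwKKKKKK...KKKK............
170 ..wwww...wwwwwwwwwwwwwwwwKKKKKK..KKKKKK...........
172 ..wwwwwwwwwwwwwww...www.KKKKKKKK..KKKKKb..........
174 .wwwwwww.wwwwwwwww.www.KKKKKKKKKK..KKKKKK.......ww
176 wwwwwwwwwwwwwwwwwwwww.KKKKKKKKKKKK.KKKKKKKKK..wwww
178 wwwwwwwwwwwwwwwwwwwwKKKKKKKKKKKKKKK..KKKKK.wwwwwww
180 wwwwwwwwwwwwwwwwwbT.KKK.KKKKKKKKKKKKKKKKK.wwwwwwww
182 wwwwwwwwwwwwwwwbYT..K...KKKKKKKKKKKKKKKK.wwwwwwwww
184 wwwwww
[... 334 characters left out ...]
bbbTbbbTbbT....wwwwwwwwwwwwwwwwwwwwww...
198 ww.bbbKbbbbbTbTbbbbbbbb.....wwwwwwwwwwwwwwwww.....
200 wbbbKbbbbbbTbbbbbbbbbbbb.......wwwwwwwwwwww......w
202 bbKbbbbbTTbTTbTbbTTbTbbTbb......................w.
204 bKbbbbTbTbTbbTbbbbTbbbbbbbb...............w...ww..
206 bbbbbbTbbbbbbTbbTTbTbTbbTbbTb................w..ww
208 bbbbbTbbbbbTbbbTbbbbbbbbbbbbT.............w......w
210 bbbbbbbbbbTbTTbbbbbbbbbbbbTTb..................www
212 Tbbbbbb.bbbbbTbKbTbbTbbbbbbbb.................wwww
214 bbbbbbbT..bbTbbbbbbTbbTbbbbb................wwwwww
216 bbbbbTTbb..bbbbbbbbbbbbbbbbb.............wwwwwwwww
218 bb..TKTTT..TTbbbbbbbbTbbbTbT.wwwwwwwwwwwwwwwwwwwww
220 bbTTbTbTTTbTTTTbTTTbbbbbbbTb.wwwwwwwwwwwwwwwwwwwww
```

```bash
python3 -m crank '[[[-0.95,0,0.25,0,0,0,1],[-0.95,0,0.25,0,0,0,1],[-0.95,0,0.25,0,0,0,1],[-0.85,0,0.4,0,0,0,1],[-0.85,0,0.4,0,0,0,1],[-0.75,0,0.5,0,0,0,1],[-0.75,0,0.5,0,0,0,1]]]'
python3 -c "
from g import *
tip([642,51,152],50)
chart('scene',215,150,305,215,2)"
```

```text
time: 19.3
tool_pos: [637.4, 51.5, 142.6]
ee_rot: [[-0.749, 0.006, 0.663], [0.006, 1.0, -0.003], [-0.663, 0.001, -0.749]]
force: [0.9, 0.4, -0.1]
opening: 0.003
t 19.3 p [637.4  51.5 142.6] F [ 0.9  0.4 -0.1] op 0.0
[[-0.749  0.006  0.663]
 [ 0.006  1.    -0.003]
 [-0.663  0.001 -0.749]]
tip [624.2  51.6 157.6] tilt 48.5 j3 -0.626
shift cm (now axes) [-0.91 -0.04  1.6 ] (target axes) [-0.95 -0.05  1.57] turn [-0.2  1.5 -0.3]
150 wwwwwwwww..............ww....KKKKKKK..KKKKKK.
152 wwwwwwww...............wwww.KKKKKKKKK.KKKKKKK
154 wwwwwww........w.......wwwwKKKKKKKKKKK.KKKKKK
156 wwwwwww........ww......ww.K.KKKKKKKKKKKK.KKKK
158 wwwwwww...w...........wwwKKKKKKKKKKKKKKKKKKKK
160 wwwwwwww....wwww....www..K...KKKKKKKKKKKKKKK.
162 wwwwwwwwww..K.K...w.w.......KKKKKKKKKKKKKK.ww
164 wwwwwwwwww.......wwwbK.....KKKKKK.KKKKKK.wwww
166 wwwwwwwwww.......wwYY.....KKKKK.wwww...wwwwbb
168 wwwwwwwwww.......wwTYKK..KKKKbb.wwwwwwwwwwbbb
170 wwwwwwww.........wwTYTKK.KbTTbb.wwwwwwwwwwbbb
172 wwwwwww..........wbYTb.Kbbbbbbb....wwwwwwbbbb
174 wwwwwww.........wbbbTbbbbbbbbbb.wwwwwwwwwbbbb
176 wwwwwwww......wbT
[... 278 characters left out ...]

188 wwwwwwwwwwbbbbbbbbbbbbbbbbbbbT.w...wwwwww....
190 wwwwwwwwwwbbbbbbbbbbbTbbbbTbbwwb....wwwwww...
192 wwwwwwwwwwbbTbbbbbbbbbbbbbbTwbbbb....wwwwwwww
194 wwwwwwwwwwbTbbbbTTTTTbTbbbbbTbbbbTb....wwwwww
196 wwwwwwwwwwbbbTbTbbbbTTTbwwbTbbbTbbTb....wwwww
198 wwwwwwwwwwTTTbbbTbbTbb.wwTbbbTbbbbbbbb.....ww
200 wwwwwwwwwwTbbbbbbbbb.wwTbbbTbbTbbbbTTbT......
202 wwwwwwwwwwbbbbbbbbbwwbTTTbbbbbbTbbbbbbbTb....
204 wwwwwwwwwwbbTbTbTbwwTTbbbbbbbTbbbbbbbbbbTb...
206 wwwwwwwwwwTbbbbT..TTbbbbbbbbbbbbbbbbbbTbbTbb.
208 wwwwwwwww.TTbbTbTTTbbbbbbbbbTbTTbbbbbbbbbbbT.
210 wwwwwwwww.TT.wbTbbbbbbbbbbbbbbbbTbbbbbbbbbbb.
212 wwwwwwwwww.wwTbbbbbbbb.bbTbTTbKbTTbbbbbTbTbb.
214 wwwwwwwwwww.TbbbbbbTTbb..TbbbTbbbTbbTTTTbbbb.
```

```bash
python3 -m crank '[[[-0.25,0,0.3,0,0,0,1],[-0.25,0,0.3,0,0,0,1],[-0.2,0,0.3,0,0,0,1],[-0.2,0,0.3,0,0,0,1],[0,0,0.1,0,0,0,1],[0,0,0,0,0,0,1]]]'
python3 -c "
from g import *
tip([520,51,250],50)
chart('scene',205,145,285,200,2)"
```

```text
time: 19.95
tool_pos: [655.6, 51.3, 138.4]
ee_rot: [[-0.749, 0.007, 0.663], [0.006, 1.0, -0.004], [-0.663, 0.001, -0.749]]
force: [-0.1, -0.2, 0.0]
opening: 0.002
t 19.95 p [655.6  51.3 138.4] F [-0.1 -0.2  0. ] op 0.0
[[-0.749  0.007  0.663]
 [ 0.006  1.    -0.004]
 [-0.663  0.001 -0.749]]
tip [642.3  51.4 153.4] tilt 48.5 j3 -0.592
shift cm (now axes) [  2.8   -0.1  -15.34] (target axes) [  3.21  -0.03 -15.26] turn [-0.2  1.5 -0.3]
145 wwwwwwwwwwwwwww................KKKKKK..K
147 wwwwwwwwwwwwwww.................KKKKKK.K
149 wwwwwwwwwwwwwww...............KKKKKKKKK.
151 wwwwwwwwwwwww...............w.KKKKKKKKKK
153 wwwwwwwwwwww.....www.........KKKKKKKKKKK
155 bbwwwwwwwwww.........w.....KKKKKKKKKKKKK
157 bb.wwwwwwwww...........TY...KKKKKKKKKKKK
159 b.wwwwwwwwwww....w.w..YYT......KKKKKKKKK
161 .wwwwwwwwwwwww.K....TYYK......KKKKKKKKKK
163 .wwwwwwwwwwwwwwK....YYYT....KKKKKK.ww.KK
165 ..wwwwwwwwwwwww.....YYYYK...KKKKbTwwwwww
167 wwwwwwwwwwwwwww.....YYTTKK..K.bbbTwwwwww
169 wwwwwwwwwwwww......bYTbbbKKbbbTbbb.wwwww
171 wwwwwwwwwwww.....bbbbTbbbbbbbTbbbb.ww.ww
173 wwwwwwwwwwww....bbbbbbbbbbbbbbbbbbbwww.w
175 wwwwwwwwwwww..bbbbbbbbbbbbbbbbbbTbbwwwww
177 .wwwwwwwwwwwbbbbbbbbbTTbbbbbbbbbTTbwwwww
179 .wwwwwwwwww.bbbbbbbbTbbbbbbbbbbbbbT.wwww
181 Kwwwwwwwwww.TbbbbTbTbTbbbbbbbTbTbTTwwwww
183 KwwwwwwwwwwwTbbTbbbbbbTbbbbbbbbbTbb.ww.w
185 .wwwwwwwwwwwbbbbbbbbbbbbbbbbbbbbbbT.ww.w
187 .wwwwwwwwwww.bbbbbbTbbTTTTbbbbTbbTTbw...
189 Ywwwwwwwwwww.bbbbbbbTbbbbbbbbbTTbbbww...
191 YwwwwwwwwwwwwbbbbbbbbTbbTbbbTbbTb.wbT...
193 YwwwwwwwwwwwwbbbbbTTbbbbbbbbbbTbTbTbbTb.
195 YwwwwwwwwwwwwbbbbbbbbbbbTbbTbb..bbbbbbbT
197 .wwwwwwwwwwww.bbbbbbbbTbbbbTwwbTbTbbbbbb
199 wwwwwwwwwwwww.Tbbbbbbbbbbb.wwTbTTbTTbbbT
```

```bash
python3 -m crank '[[[0,0,-1,0,0,0,1],[0,0,-2,0,0,0,1],[0,0,-4,0,0,0,1],[0,0,-4,0,0,0,1],[0,0,-4,0,0,0,1],[0,0,-3,0,0,0,1],[0,0,0,0,0,0,1],[0,0,0,0,0,0,1]]]'
python3 - <<'E'
from h import *
st()
for n in('scene','top'):
  c=cam(n);im=robot.capture(n);h=cv2.cvtColor(im,cv2.COLOR_RGB2HSV)
  m=((h[...,1]>150)&(h[...,0]>20)&(h[...,0]<35)).astype(np.uint8)
  u0,v0,u1,v1=(225,130,330,215) if n=='scene' else (235,150,280,235)
  k=np.argwhere(m[v0:v1,u0:u1]);print(n,'yellow rows/cols',k.min(0)+[v0,u0],k.max(0)+[v0,u0],k.mean(0)+[v0,u0])
  for th in(1.4,1.57,1.75,1.83):
    print(th,[proj(c,[628-r*np.cos(th),51.5,51+r*np.sin(th)]).round(1) for r in(103,114,125)])
c=cam('top');m=((h[...,1]>45)&(h[...,0]<25)).astype(np.uint8);m[:,:290]=0;m[:,352:]=0;m[:165]=0;m[230:]=0
cs=cv2.findContours(m,0,2)[0]
if cs:(u,v),r=cv2.minEnclosingCircle(max(cs,key=cv2.contourArea));print('dish',u,v,r,ray(c,u,v,86))
for n,u,v,z in[('bowl',193,197,65),('teal',289,120,59),('yel',231,122,65)]:print(n,im[v,u])
import cv2 as q
a=q.cvtColor(q.imread('pics/top0.png'),q.COLOR_BGR2GRAY).astype(int);b=q.cvtColor(im,q.COLOR_RGB2GRAY).astype(int)
for n,s in dict(bowl=np.s_[175:220,170:217],teal=np.s_[108:132,278:300],yel=np.s_[110:136,220:243]).items():print(n,'mean diff',np.abs(a-b)[s].mean())
E
```

```text
time: 20.8
tool_pos: [528.0, 51.8, 280.6]
ee_rot: [[-0.747, 0.006, 0.664], [0.006, 1.0, -0.003], [-0.664, 0.002, -0.747]]
force: [0.7, -0.0, 0.3]
opening: -0.001
t 20.8 p [528.   51.8 280.6] F [ 0.7 -0.   0.3] op -0.0
[[-0.747  0.006  0.664]
 [ 0.006  1.    -0.003]
 [-0.664  0.002 -0.747]]
scene yellow rows/cols [157 246] [168 253] [162.         249.55555556]
1.4 [array([261.9, 172.8]), array([262.5, 169.8]), array([263.1, 166.7])]
1.57 [array([257.2, 169.4]), array([257.3, 166. ]), array([257.4, 162.5])]
1.75 [array([252.4, 166.8]), array([251.9, 163.1]), array([251.4, 159.4])]
1.83 [array([250.3, 166. ]), array([249.6, 162.3]), array([248.8, 158.5])]
top yellow rows/cols [161 241] [189 262] [164.22 255.4 ]
1.4 [array([256.3, 181.4]), array([256.4, 181.6]), array([256.4, 181.8])]
1.57 [array([256.2, 174.7]), array([256.2, 174.1]), array([256.2, 173.5])]
1.75 [array([256. , 167.9]), array([256. , 166.4]), array([256., 165.])]
1.83 [array([255.9, 164.9]), array([255.9, 163.2]), array([255.9, 161.4])]
dish 317.3043518066406 195.56521606445312 16.65317726135254 [ 575.75671972 -117.81604273   86.        ]
bowl [164 162 157]
teal [ 36 129 113]
yel [35 35 36]
bowl mean diff 11.739952718676124
teal mean diff 7.827651515151516
yel mean diff 7.058528428093646
```

The lid tab's centroid (249.6,162.0) matches the 1.83 rad prediction (249.6,162.3). The dish is unmoved at (576,-118). I do one quick check on the bystanders, then hand in.

```bash
python3 - <<'E'
from h import *
im=robot.capture('top');a=cv2.cvtColor(cv2.imread('pics/top0.png'),cv2.COLOR_BGR2GRAY)
b=cv2.cvtColor(im,cv2.COLOR_RGB2GRAY)
for n,(v0,v1,u0,u1) in dict(bowl=(175,220,170,217),teal=(108,132,278,300),yel=(110,136,220,243)).items():
  r=cv2.matchTemplate(b[v0-10:v1+10,u0-10:u1+10],a[v0:v1,u0:u1],cv2.TM_CCOEFF_NORMED);_,m,_,l=cv2.minMaxLoc(r);print(n,'shift px',l[0]-10,l[1]-10,round(m,2))
print(robot.job_done())
E
```

```text
bowl shift px 0 0 0.91
teal shift px 0 0 1.0
yel shift px 0 0 1.0
the job is handed in; nothing more can be done
None
```

The job is handed in. The dish stands on the bats and the lid leans open against its stop. No verdict was reported, so this rests on my own checks.

- **Pushing the dish:** I pushed it along the lid onto the bats with half-open fingertips. The top camera then put its centre at about (576, -118), roughly 10 mm from the bats' centre, and it had not moved after the lid was opened. I did not measure its tilt directly.
- **Opening the lid:** I raised the lid with the shut fingertips under the brass tab and pushed it past upright. It fell back to its stop and stayed there. The tab's position in both cameras matches about 1.83 rad.
- **Forces and time:** wrist force readings between moves stayed at about 2 N. The arm is clear of everything, and the clock stood at about 21 s.
- **Bystanders:** the bowl and both jars show no shift (0 pixels) in the top view.

One thing disagreed with the description. The fingertips sat about 20–25 mm behind the stated TCP, where the description puts them 11 mm ahead of it. On the first pass they went over the dish without touching it. I measured the real tip position in the pictures and corrected for it. One early top view was also blocked by the arm.

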